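# Put the cordless devices back on their own chargers

## Task

It is closing time at the office: put each cordless device on its own charger, set down gently rather than dropped. The phone handset goes into the long black cradle and the battery into the grey charger, each fully down in its seat with its contact end at the charger's contacts; the mouse, which someone left on the round pad, goes flat into the white tray (either way round), and the earphone case goes flat on the middle of that round pad. Leave the mug and the stapler where they are.

Things in the scene. Friction and masses are not known exactly. Their poses are not given: they have to be found in the camera images.
- handset_center (a point): Cordless phone handset, dark grey, loose, lying face up on the desk: 142 long (x) x 46 wide (y) x 24 high mm, about 130 g. This point is its centre, 12 mm above its underside. +x points to the earpiece and display end; the -x end, by the light number keys, is the contact end. +x starts roughly away from the robot.
- battery_center (a point): Rechargeable battery pack, black with a pale grey and orange label, loose, on the desk: 76 long (x) x 40 wide (y) x 24 high mm, about 150 g. This point is its centre, 12 mm above its underside. +x points to the contact end (three brass strips) and starts roughly away from the robot.
- mouse_center (a point): Wireless mouse, dark blue, rounded, loose: 104 long (x) x 58 wide (y; full width 8 to 14 mm above its underside) x 36 high mm, about 95 g. This point is on its centre line, 18 mm above its underside. +x points to the wheel end. It starts flat on the round pad, its underside 10 mm above the desk.
- case_center (a point): White earphone case, a closed rounded box, loose, lying flat on the desk: 60 (x) x 46 (y) x 28 high mm, about 55 g, full width between 9 and 19 mm above its underside. This point is its centre, 14 mm above its underside.
- phone_cradle: Long black cradle, fixed, 190 (x) x 78 (y) mm; origin: centre of its underside, on the desk. Seat centre x = +12, y = 0, floor 18 mm above the desk; handset lies along x. Contacts and a console (28 high, green lamp) at -x: handset's +x must point along this +x. 4 mm play at the floor, guides flared to 9 mm at 10 mm above it; sides open for fingers over the middle 80 mm, down to 8 mm height.
- battery_charger: Mid-grey charger, fixed, 124 (x) x 76 (y) mm; origin: centre of its underside, on the desk. Seat centre x = -14, y = 0, floor 18 mm above the desk; battery lies along x. Contacts and a dark block (31 high) at +x: battery's +x must point along this +x. 4 mm play at the floor, guides flared to 9 mm at 10 mm above it; sides open for fingers over the middle 48 mm, down to 8 mm height.
- mouse_tray: White tray, fixed, 138 (x) x 92 (y) mm; origin: centre of its underside, on the desk. Seat in the middle, floor 12 mm above the desk with a thin blue ring on it; the mouse lies along x, either way round. 4 mm play at the floor, guides flared to 9 mm at 10 mm above it; sides open for fingers over the middle 60 mm, down to 6 mm height.
- round_pad: Round dark charging pad for the earphone case, fixed to the desk: 100 mm across, flat top 10 mm above the desk; origin at the centre of its underside. At the start the mouse lies on it.
- mug: White coffee mug, loose, standing at the side of the desk on the robot's right: 80 mm across, 92 mm high; origin at the centre of its underside. To be left alone.
- stapler: Stapler with a dark red top, loose, at the side of the desk on the robot's left: 38 x 140 (y) x 46 high mm; origin at the centre of its underside. To be left alone.
Things that resemble listed ones, but are neither listed nor needed, are in the scene too. What is shaped like the battery_charger but red is not meant.

How it is judged:
By the outcome, as a careful person would: the job done as asked, in the order asked, and still so for the second after the job is handed in, with the robot touching nothing.
It also fails if it takes over 115 s, if anything falls off the work surface, if the arm or the gripper's body presses on something with over 40 N, if the wrist force passes 120 N, or if a joint passes its speed limit or range.

## Robot

A 6-joint arm with a two-finger parallel gripper is mounted at the origin on the work surface. World frame = base frame: x ahead of the robot, y to its left, z up, the work surface at z = 0. Lengths are in m, angles in rad, forces in N, time in s.
With the tool pointing down it reaches from about 0.25 to 0.775 m from the base axis. Payload 8.9 kg.
Tool frame: the origin (TCP) lies on the centre line of the jaws, within the pads' length; the fingertips stand 11 mm ahead of it and the grasp point (between the pads) lies 8 mm behind it; x points along the fingers, z is the direction in which the jaws open and shut, and the axes are right-handed (so a half turn about x gives the same grasp; the last joint's range is limited). The gripper opens to 85 mm and grips with 20 to 120 N. Pads are 22 mm wide; open, the fingers measure 114 mm over their backs; the gripper's body (76 mm by 85 mm) begins 54 mm behind the grasp point. The pads swing forward as they close: fully open they stand 13 mm farther back than shut.
Start: joints at [1.199, 0.291, -0.153, 1.127, 0, 1.431], TCP at [0.121, 0.511, 0.242] pointing down, gripper open.
Joint ranges: [-2.52, 2.52], [-0.91, 1.74], [-1.3, 1.37], [-1.96, 2.02], [-1.52, 1.47], [-3.14, 3.14]. Speed limits (rad/s): [2.22, 2.22, 2.79, 3.14, 3.14, 3.14].

## Interface

Orientations are given as [roll, pitch, yaw] about the fixed x, y, z axes, in that order (R = Rz(yaw) Ry(pitch) Rx(roll)).
In Python, from cell import manip, grab_frame gives the robot as it stands.
- The arm moves only by the tool carry_out, never from a script. Its argument "rows" is text: rows parted by semicolons, each of 7 numbers parted by spaces: the turn, a rotation vector about the tool's x, y, z in degrees, then the shift along the tool's x, y, z in mm, then the finger opening in mm, from 0 to 85.4. In form: rx ry rz dx dy dz jaw; .... A call has 1 to 5 rows; each row is the pose to reach, as a shift and turn from the pose commanded when the call began, along the tool's axes at that moment; what a row does not reach only later rows make up. A row lasts 1/12 s, in which the tool goes at most 41.7 mm and 7.16 degrees, less where a joint would pass 70% of its speed; a pose out of reach is approached as far as the arm can. A call with a gripper value outside its range is refused whole. The fingers move at their own pace and stop on an object; "force" is the grip in N (left out, the last holds). Time passes only in rows, so rows that repeat a pose let the fingers close. It gives the time, the measured TCP pose, the force and the opening at its end, in the units of the state.
- manip.get_state(): the state, without advancing time (a new reading comes with each control period).
- grab_frame(name): name is "scene" or "top" or "wrist"; returns a dict with "frame" (384x512x3 uint8, red, green, blue), "depth" (384x512 float32, m along the optical axis (not along the pixel's ray), 0 where there is no reading), "vfov" (degrees; the focal length in pixels is half the picture's height over the tangent of half this angle, whatever the lens; pixels are square), "cx", "cy" (the principal point, pixels), "dist" ([k1, k2, p1, p2, k3] as OpenCV has them; the pictures are not rectified), "cam_to_world" (4x4, takes a point from camera to world coordinates); the wrist camera has in their place "mount" (4x4, takes a point from camera to tool coordinates, whose origin is the TCP and whose axes are the tool frame's). Camera axes: x right, y up, looking along -z (the intrinsics and any distortion apply to the point x, -y, -z); pixel columns grow to the right and rows downward; lengths in m; the calibration is good to about 2 mm. A picture is of the moment at which its call begins: read the wrist's pose just before it.
- manip.finish_job(): hands the job in, once; it reports no verdict.
The state is a dict: "t": time; "qpos": joint angles; "joint_velocities": joint speeds; "tau": joint torques, N m; "tool_pos": TCP position; "orientation": TCP orientation; "ft_force": force on the tool from outside, world axes, zero at the start; "wrist_torque": the same for the moment, N m; "grip_width": finger opening in m.
Only numpy, scipy, OpenCV 4.12 (cv2) and the standard library are available. Lean on these libraries where they do the work, as an engineer would, in place of code of your own. Each camera call takes 0.05 s, during which the arm holds its last target.

## Working session

There is one attempt and no reset: what is moved stays moved. The work goes in short steps, Python scripts to look and compute and a tool call to move; the robot and the scene stay as the last step left them, time stands still between calls to the robot, and variables do not carry over. Pictures are saved under pics/ and viewed, and the job is handed in when it is done.

Besides the shell and the picture viewer there is one more tool, called after "Emit:" as name(argument=value, ...) on one line, values as JSON. carry_out: Moves the arm, as the interface text tells. Its arguments: {"type":"object","properties":{"rows":{"type":"string"},"force":{"type":"number"}},"required":["rows"]}

```bash
mkdir -p pics; ls; python3 - <<'E'
from cell import manip, grab_frame
import cv2
print(manip.get_state())
for n in ("scene","top","wrist"):
    f=grab_frame(n)
    cv2.imwrite(f"pics/{n}0.png",f["frame"][:,:,::-1])
    print(n,f["vfov"],f["cx"],f["cy"],f["dist"],f.get("cam_to_world",f.get("mount")))
E
```

```text
pics
{'t': 0.0, 'qpos': array([ 1.19872651e+00,  2.91294825e-01, -1.54129226e-01,  1.12667931e+00,
       -1.33619718e-05,  1.43151672e+00]), 'joint_velocities': array([ 0.00279061,  0.0006293 ,  0.00094186, -0.00018006,  0.0021448 ,
        0.00140364]), 'tau': array([ 1.49679672e-03, -5.37145722e+01,  3.31359923e+01,  1.60122308e-02,
       -9.26894188e-06, -8.25694713e-06]), 'tool_pos': array([0.12095022, 0.51044727, 0.24172365]), 'orientation': array([ 3.01253582,  1.56948923, -1.93264336]), 'ft_force': array([ 0.26333655, -0.27193707,  1.31409773]), 'wrist_torque': array([-0.0040176 , -0.01371352, -0.02216888]), 'grip_width': 0.0854839201695537}
scene 42.83571065008482 247.3891842289586 190.36181637321093 [-0.07091502  0.          0.          0.          0.        ] [[ 3.66051152e-01 -4.80517646e-01  7.96937479e-01  1.69135110e+00]
 [ 9.30594379e-01  1.89757125e-01 -3.13027690e-01 -4.71645936e-01]
 [-8.09235683e-04  8.56209685e-01  5.16627835e-01  8.31040853e-01]
 [ 0.00000000e+00  0.00000000e+00  0.00000000e+00  1.00000000e+00]]
top 42.71631312903748 269.3417560224545 192.76822251473473 [-0.11037684  0.          0.          0.          0.        ] [[ 1.77605057e-02  9.97831685e-01 -6.33757998e-02  4.00700646e-01]
 [-9.99842217e-01  1.77042465e-02 -1.44921773e-03 -3.95515372e-03]
 [-3.24054588e-04  6.33915390e-02  9.97988681e-01  1.79090651e+00]
 [ 0.00000000e+00  0.00000000e+00  0.00000000e+00  1.00000000e+00]]
wrist 63.166753348687024 257.5039434225264 187.85709926700477 [-0.03466307  0.          0.          0.          0.        ] [[-2.95822461e-04  2.95930581e-01 -9.55209403e-01 -1.31474328e-01]
 [-5.03239711e-04  9.55209280e-01  2.95930698e-01  7.60452995e-02]
 [ 9.99999830e-01  5.68242251e-04 -1.33648341e-04 -1.45272052e-06]
 [ 0.00000000e+00  0.00000000e+00  0.00000000e+00  1.00000000e+00]]
```

```bash
python3 - <<'E'
import cv2
f=cv2.imread("pics/top0.png"); cv2.imwrite("pics/top0b.png",cv2.resize(f,(800,600),interpolation=cv2.INTER_CUBIC))
E
```

```text
(no output)
```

View pics/top0b.png

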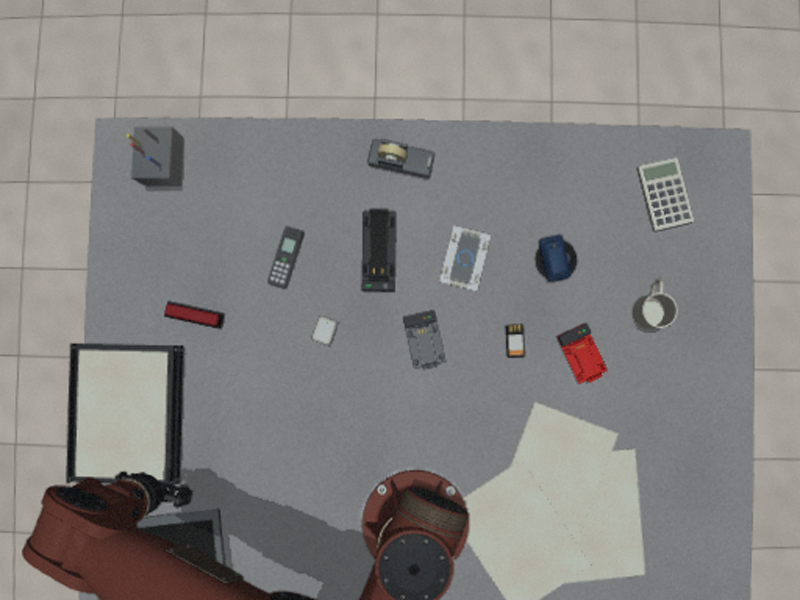

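View pics/scene0.png

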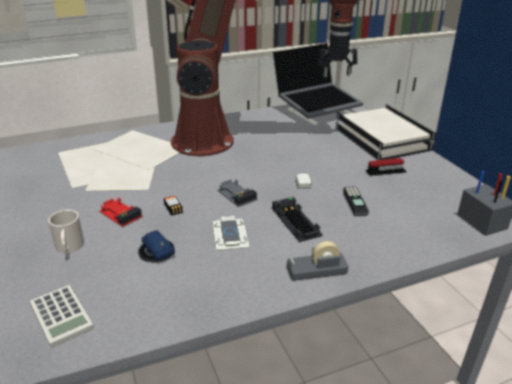

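Overhead (800x600 enlarged): handset ~(286,257), black cradle ~(379,250), white tray ~(466,258), mouse on pad ~(556,258), case ~(324,331), grey charger ~(424,340), battery ~(515,340). The red charger look‑alike is at (582,353) and isn't meant. The papers, calculator, tape dispenser, pen box and laptop aren't needed either.

```bash
cat > h.py <<'E'
import numpy as np, cv2
from scipy.spatial.transform import Rotation as R
from cell import manip, grab_frame
def pose(s=None):
    s=s or manip.get_state()
    T=np.eye(4); T[:3,:3]=R.from_euler('xyz',s['orientation']).as_matrix(); T[:3,3]=s['tool_pos']; return T
def cam(name):
    T=pose(); f=grab_frame(name)
    f['C']=f['cam_to_world'] if 'cam_to_world' in f else T@f['mount']
    fl=f['frame'].shape[0]/2/np.tan(np.radians(f['vfov']/2))
    f['K']=np.array([[fl,0,f['cx']],[0,fl,f['cy']],[0,0,1.]]); f['d']=np.array(f['dist'],float); return f
def rays(f,px):
    u=cv2.undistortPoints(np.array(px,float).reshape(-1,1,2),f['K'],f['d']).reshape(-1,2)
    return np.c_[u[:,0],-u[:,1],-np.ones(len(u))]
def onplane(f,px,z):
    r=rays(f,px)@f['C'][:3,:3].T; o=f['C'][:3,3]
    return o+r*((np.asarray(z)-o[2])/r[:,2])[:,None]
def cloud(f):
    h,w=f['depth'].shape; v,u=np.mgrid[:h,:w]
    r=rays(f,np.c_[u.ravel(),v.ravel()])*f['depth'].reshape(-1,1)
    P=r@f['C'][:3,:3].T+f['C'][:3,3]; P[f['depth'].ravel()==0]=np.nan
    return P.reshape(h,w,3)
def proj(f,P):
    Ci=np.linalg.inv(f['C']); p=np.atleast_2d(P)@Ci[:3,:3].T+Ci[:3,3]; p=p*[1,-1,-1]
    return cv2.projectPoints(p,np.zeros(3),np.zeros(3),f['K'],f['d'])[0].reshape(-1,2)
def toolshift(target_pos, fwd_yaw=None):
    """shift mm in current commanded tool axes to reach world target"""
    T=pose(); return 1000*T[:3,:3].T@(np.array(target_pos)-T[:3,3])
def crop(f,u0,v0,u1,v1,name,s=None):
    im=f['frame'][v0:v1,u0:u1,::-1]; s=s or min(800/(u1-u0),600/(v1-v0))
    im=cv2.resize(im,None,fx=s,fy=s,interpolation=cv2.INTER_CUBIC); cv2.imwrite('pics/'+name,im); print(name,'scale',s)
E
python3 - <<'E'
from h import *
f=cam('top'); np.save('top.npy',f,allow_pickle=True)
crop(f,165,130,405,250,'topc.png',3.33)
P=cloud(f)
for n,p in dict(handset=(183,164),cradle=(242,160),tray=(298,165),mouse=(356,165),case=(207,212),charger=(271,218),batt=(330,218),red=(372,226)).items():
    print(n,P[p[1],p[0]].round(3), onplane(f,[p],0.02).round(3))
print(pose().round(3))
E
```

```text
topc.png scale 3.33
handset [0.612 0.314 0.026] [[0.613 0.315 0.02 ]]
cradle [0.63  0.1   0.023] [[0.631 0.1   0.02 ]]
tray [ 0.616 -0.104  0.018] [[ 0.616 -0.104  0.02 ]]
mouse [ 0.616 -0.31   0.049] [[ 0.62  -0.315  0.02 ]]
case [0.439 0.221 0.029] [[0.44  0.223 0.02 ]]
charger [ 0.422 -0.009  0.017] [[ 0.422 -0.009  0.02 ]]
batt [ 0.426 -0.22   0.032] [[ 0.426 -0.222  0.02 ]]
red [ 0.399 -0.377  0.01 ] [[ 0.399 -0.375  0.02 ]]
[[-0.    -0.973  0.231  0.121]
 [-0.001  0.231  0.973  0.511]
 [-1.     0.    -0.001  0.242]
 [ 0.     0.     0.     1.   ]]
```

View pics/topc.png

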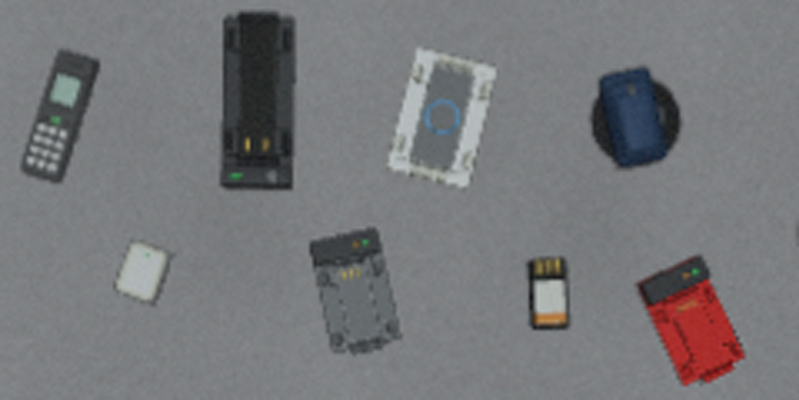

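View pics/wrist0.png

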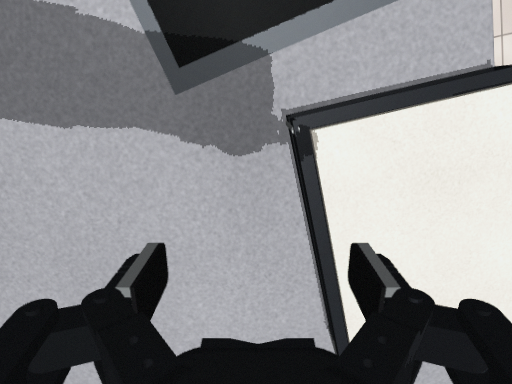

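```bash
cat >> h.py <<'E'
def plan(pos, zyaw_deg, quiet=False):
    """target TCP pos, tool pointing down, tool z axis at heading zyaw (world) -> turn,shift in tool axes"""
    a=np.radians(zyaw_deg); z=np.array([np.cos(a),np.sin(a),0]); x=np.array([0,0,-1.]); y=np.cross(z,x)
    Rt=np.c_[x,y,z]; T=pose(); rv=np.degrees(R.from_matrix(T[:3,:3].T@Rt).as_rotvec())
    sh=1000*T[:3,:3].T@(np.array(pos)-T[:3,3])
    print('turn',rv.round(2),'shift',sh.round(1),'len',round(float(np.linalg.norm(sh)),1))
E
python3 -c "
from h import *
plan([.48,.2,.26],90)"
```

```text
turn [-1.334e+01 -4.000e-02 -1.000e-02] shift [ -17.9 -420.9 -219.4] len 475.0
```

Emit:
carry_out(rows="-13.3 0 0 -18 -421 -219 85;-13.3 0 0 -18 -421 -219 85;-13.3 0 0 -18 -421 -219 85;-13.3 0 0 -18 -421 -219 85;-13.3 0 0 -18 -421 -219 85")

```text
t: 0.62
tool_pos: [0.274, 0.3784, 0.25]
orientation: [-0.76, 1.571, 0.811]
ft_force: [2.2, 0.9, -0.1]
grip_width: 0.085
```

```bash
python3 -c "
from h import *
print(manip.get_state()['t'],pose().round(3))
plan([.48,.2,.26],90)"
```

```text
0.6167 [[ 0.    -1.    -0.     0.274]
 [ 0.    -0.     1.     0.378]
 [-1.    -0.     0.     0.25 ]
 [ 0.     0.     0.     1.   ]]
turn [0.01 0.   0.  ] shift [ -10.  -206.  -178.5] len 272.8
```

Emit:
carry_out(rows="0 0 0 -10 -206 -178 85;0 0 0 -10 -206 -178 85;0 0 0 -10 -206 -178 85;0 0 0 -10 -206 -178 85;0 0 0 -10 -206 -178 85")

```text
t: 1.03
tool_pos: [0.4317, 0.2419, 0.2577]
orientation: [-0.714, 1.571, 0.856]
ft_force: [1.4, 0.2, 0.3]
grip_width: 0.0847
```

Emit:
carry_out(rows="0 0 0 0 -48 -40 85;0 0 0 0 -48 -40 85;0 0 0 0 -48 -40 85;0 0 0 0 -48 -40 85")

```text
t: 1.37
tool_pos: [0.4789, 0.2027, 0.2571]
orientation: [1.653, 1.57, -3.062]
ft_force: [-0.0, -0.3, 0.1]
grip_width: 0.0851
```

```bash
python3 -c "
from h import *
s=manip.get_state();print(s['t'],pose()[:3,3].round(4))
f=cam('wrist'); np.save('w1.npy',f,allow_pickle=True)
crop(f,0,0,512,384,'w1.png')
print(manip.get_state()['joint_velocities'].round(3))"
```

```text
1.3667 [0.4789 0.2027 0.2571]
w1.png scale 1.5625
[ 0.027 -0.012 -0.012 -0.     0.001  0.   ]
```

View pics/w1.png

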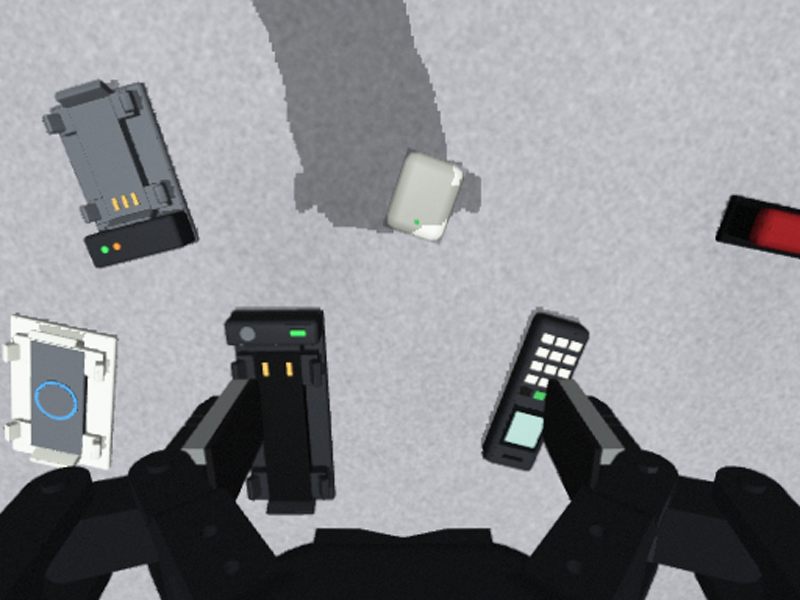

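Emit:
carry_out(rows="0 0 0 -35 -95 0 85;0 0 0 -35 -95 0 85;0 0 0 -35 -95 0 85;0 0 0 -35 -95 0 85;0 0 0 -35 -95 0 85")

```text
t: 1.83
tool_pos: [0.573, 0.2046, 0.2923]
orientation: [1.44, 1.57, 3.012]
ft_force: [-0.9, 0.6, 0.1]
grip_width: 0.085
```

```bash
python3 -c "
from h import *
s=manip.get_state();print(s['t'],pose()[:3,3].round(4))
f=cam('wrist'); np.save('w2.npy',f,allow_pickle=True)
crop(f,0,0,512,384,'w2.png')
print(manip.get_state()['joint_velocities'].round(3))"
```

```text
1.8333 [0.573  0.2046 0.2923]
w2.png scale 1.5625
[ 0.    -0.018 -0.025 -0.001 -0.001 -0.   ]
```

View pics/w2.png

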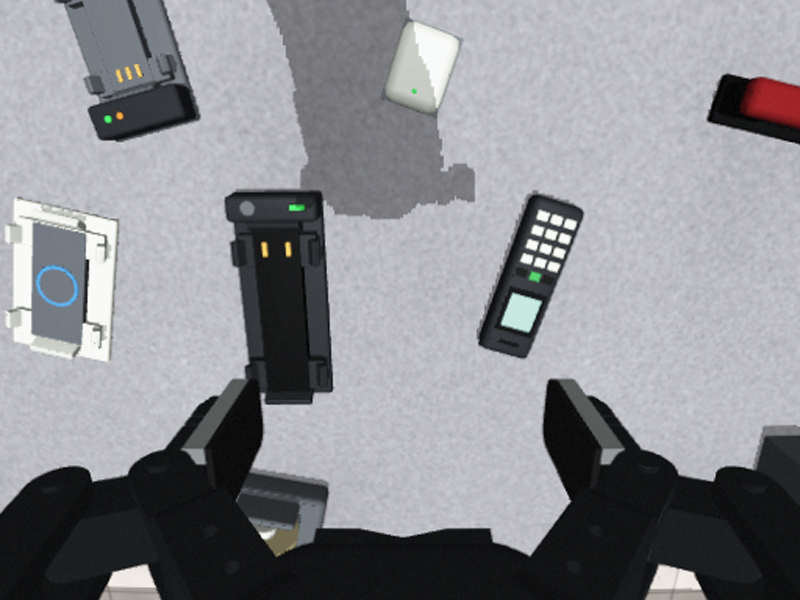

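```bash
cat >> h.py <<'E'
def rect(P,zr,box):
    """P cloud HxWx3; returns minAreaRect of points with z in zr within xy box, in mm"""
    p=P.reshape(-1,3); x0,x1,y0,y1=box
    m=(p[:,2]>zr[0])&(p[:,2]<zr[1])&(p[:,0]>x0)&(p[:,0]<x1)&(p[:,1]>y0)&(p[:,1]<y1)
    q=(p[m,:2]*1000).astype(np.float32); (c,s,a)=cv2.minAreaRect(q)
    if s[0]<s[1]: s=(s[1],s[0]); a+=90
    a=(a+90)%180-90
    return np.round(c,1),np.round(s,1),round(a,2),int(m.sum()),np.round(np.percentile(p[m,2]*1000,[5,50,95]),1)
E
python3 - <<'E'
from h import *
for n in 'w1','w2':
    f=np.load(n+'.npy',allow_pickle=True).item(); P=cloud(f)
    print(n,'desk z',np.nanpercentile(P[100:110,330:420,2],[10,50,90]), 'noise')
    for k,zr,b in [('handset',(.018,.03),(.5,.72,.24,.4)),('case',(.01,.035),(.38,.5,.15,.3)),('cradle',(.005,.05),(.5,.75,.04,.16)),('console',(.026,.04),(.5,.75,.04,.16)),('charger',(.005,.05),(.3,.52,-.1,.09)),('block',(.027,.04),(.3,.52,-.1,.09)),('tray',(.004,.05),(.5,.75,-.2,-.02))]:
        try: print(k,*rect(P,zr,b))
        except Exception as e: print(k,e)
f=np.load('top.npy',allow_pickle=True).item(); P=cloud(f)
for k,zr,b in [('handset',(.018,.03),(.5,.72,.24,.4)),('case',(.015,.035),(.38,.5,.15,.3)),('cradle',(.008,.05),(.5,.75,.04,.16)),('charger',(.008,.05),(.3,.52,-.1,.09)),('tray',(.006,.05),(.5,.75,-.2,-.02)),('mouse',(.02,.06),(.5,.7,-.4,-.24)),('batt',(.015,.05),(.35,.5,-.3,-.18))]:
    print(k,*rect(P,zr,b))
E
```

```text
w1 desk z [-1.10276532e-03 -8.17072551e-05  9.12951543e-04] noise
handset [609.1 314. ] [141.4  44.5] -16.28 2930 [20.  24.3 25.9]
case [441.5 218.9] [59.7 46.9] -19.32 2045 [19.4 27.  28.9]
cradle [631.   98.2] [193.   77.8] 0.55 6590 [ 7.4 18.2 28.1]
console [629.5  98.5] [188.4  73.6] 0.43 992 [26.3 27.6 29.6]
charger [422.6 -11.9] [128.8  76.8] 12.77 7145 [ 6.9 17.9 31.4]
block [424.8 -11.6] [124.1  74.3] 13.13 1358 [28.9 30.8 32.3]
tray [ 616.7 -103.8] [139.3  93.1] -13.84 5782 [ 5.2 11.6 18.9]
w2 desk z [-0.00124886 -0.00013274  0.00085492] noise
handset [610.2 314.9] [140.3  46.4] -16.6 3370 [20.7 24.  25.9]
case [441.4 219.1] [61.1 46.9] -19.23 2144 [19.1 26.9 28.9]
cradle [631.9  98. ] [191.4  78.4] 0.32 7414 [ 7.  17.8 28.1]
console [630.5  97.9] [186.9  73.5] 0.37 982 [26.2 27.8 29.6]
charger [434.3  -9.1] [106.8  77.1] 13.08 5425 [ 6.8 17.8 31.4]
block [463.9  -2.7] [74.1 47. ] -73.71 1384 [28.5 30.6 32. ]
tray [ 616.6 -103.7] [138.6  92.6] -12.84 6051 [ 5.2 11.5 18.8]
handset [613.1 318.1] [141.9  48. ] -16.71 384 [19.5 24.8 29.3]
case [435.7 200. ] [93.2 59.9] 70.59 193 [19.4 27.7 33.8]
cradle [625.1 100.1] [248.7 119.7] -0.13 1059 [ 8.9 18.6 31.5]
charger [409.5  -4.2] [218.1 188.8] -0.22 777 [ 8.6 18.  34.4]
tray [ 625.1 -110.4] [248.9 178.8] -0.4 1099 [ 6.3 11.1 21.4]
mouse [ 622.8 -314.4] [104.6  65.1] 12.96 422 [25.8 40.2 51.7]
batt [ 445.6 -234. ] [120.2  74.5] -8.75 241 [17.7 25.1 32.4]
```

```bash
cat >> h.py <<'E'
def overlay(f,boxes,name,win=None):
    im=np.ascontiguousarray(f['frame'][:,:,::-1]); u0,v0,u1,v1=win or (0,0,512,384); s=min(800/(u1-u0),600/(v1-v0))
    im=cv2.resize(im[v0:v1,u0:u1],None,fx=s,fy=s,interpolation=cv2.INTER_CUBIC)
    for (x,y,a,L,W,z,cx) in boxes: # mm, deg ; cx local x offset of box centre
        a=np.radians(a); c,sn=np.cos(a),np.sin(a)
        q=np.array([[L/2+cx,W/2],[L/2+cx,-W/2],[-L/2+cx,-W/2],[-L/2+cx,W/2]])
        w=np.c_[x+q[:,0]*c-q[:,1]*sn,y+q[:,0]*sn+q[:,1]*c,np.full(4,z)]/1000
        p=((proj(f,w)-[u0,v0]+.5)*s-.5)
        cv2.polylines(im,[np.round(p*8).astype(int)],True,(0,0,255),1,cv2.LINE_AA,3)
    cv2.imwrite('pics/'+name,im)
E
python3 - <<'E'
from h import *
f=np.load('w2.npy',allow_pickle=True).item()
overlay(f,[(610,314.7,-16.5,142,46,24,0),(631.3,98.1,.4,190,78,0,0),(631.3,98.1,.4,142,50,18,12)],'ov1.png',(130,100,400,270))
E
```

```text
(no output)
```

View pics/ov1.png

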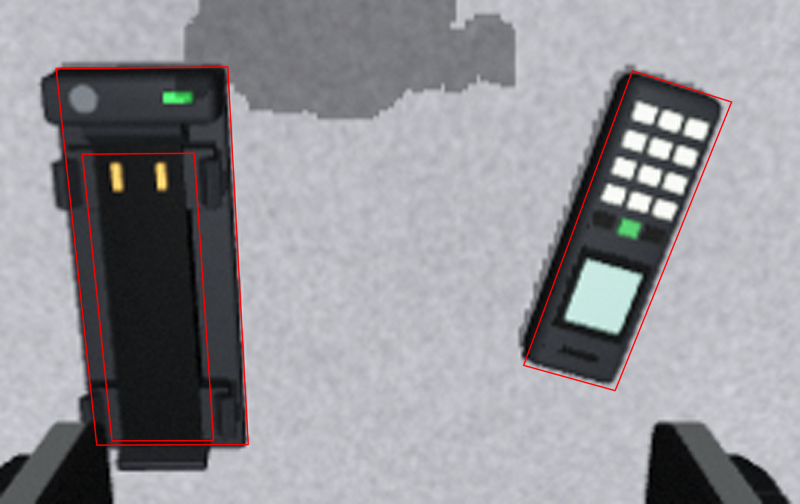

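```bash
python3 -c "
from h import *
plan([.610,.3147,.08],73.5); plan([.610,.3147,.016],73.5)"
```

```text
turn [ 1.654e+01 -1.000e-02 -8.000e-02] shift [212.1 -38.1 110.2] len 242.0
turn [ 1.654e+01 -1.000e-02 -8.000e-02] shift [276.1 -38.2 110.2] len 299.7
```

Emit:
carry_out(rows="8 0 0 60 -38 60 85;16.5 0 0 100 -38 110 85;16.5 0 0 140 -38 110 85;16.5 0 0 180 -38 110 85;16.5 0 0 212 -38 110 85")

```text
t: 2.3
tool_pos: [0.6077, 0.3071, 0.1223]
orientation: [-0.436, 1.57, 0.849]
ft_force: [1.0, -0.0, -0.8]
grip_width: 0.085
```

```bash
python3 -c "
from h import *
plan([.610,.3147,.016],73.5)
f=cam('wrist'); P=cloud(f)
print(rect(P,(.018,.03),(.5,.72,.24,.4)))
crop(f,0,0,512,384,'w3.png')"
```

```text
turn [0.1  0.05 0.02] shift [106.3  -0.    7.8] len 106.6
(array([609.6, 315.1]), array([139.3,  45.9]), -16.53, 9842, array([21.1, 24.1, 25.6]))
w3.png scale 1.5625
```

View pics/w3.png

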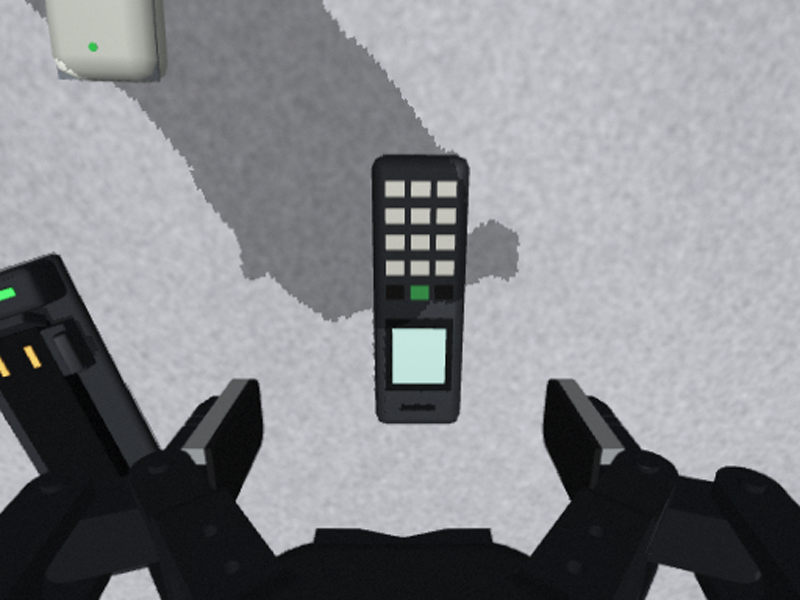

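Handset sits in line with the jaws (centre ~(420,290), offset 8 mm to the right), keys at the top end, toward the robot. Descending.

Emit:
carry_out(rows="0 0 0 35 0 8 85;0 0 0 65 0 8 85;0 0 0 85 0 8 85;0 0 0 100 0 8 85;0 0 0 105 0 8 85")

```text
t: 2.77
tool_pos: [0.6086, 0.3118, 0.0167]
orientation: [2.21, 1.566, -2.79]
ft_force: [-1.5, -0.2, -0.1]
grip_width: 0.0848
```

Emit:
carry_out(rows="0 0 0 1 0 0 30;0 0 0 1 0 0 30;0 0 0 1 0 0 30;0 0 0 1 0 0 30;0 0 0 1 0 0 30", force=40)

```text
t: 3.18
tool_pos: [0.6125, 0.3127, 0.0194]
orientation: [-0.845, 1.568, 0.437]
ft_force: [-1.3, -0.2, 7.0]
grip_width: 0.0452
```

Emit:
carry_out(rows="0 0 0 0 0 0 30;0 0 0 0 0 0 30;0 0 0 0 0 0 30")

```text
t: 3.43
tool_pos: [0.6125, 0.3127, 0.0194]
orientation: [-0.837, 1.568, 0.445]
ft_force: [-1.2, 1.2, 6.4]
grip_width: 0.0453
```

Emit:
carry_out(rows="0 0 0 -10 0 0 30;0 0 0 -30 0 0 30;0 0 0 -60 0 0 30;0 0 0 -90 0 0 30;0 0 0 -90 0 0 30")

```text
t: 3.85
tool_pos: [0.6149, 0.3135, 0.115]
orientation: [-0.924, 1.561, 0.358]
ft_force: [1.1, 1.1, -1.0]
grip_width: 0.0448
```

```bash
python3 -c "
from h import *
s=manip.get_state();print(s['t'],s['ft_force'],s['grip_width'])
T=pose();print(T.round(4));f=cam('wrist');np.save('w4.npy',f,allow_pickle=True)
P=cloud(f); Q=(P-T[:3,3])@T[:3,:3]
m=(Q[...,0]>-.02)&(Q[...,0]<.03)&(abs(Q[...,2])<.03)&(abs(Q[...,1])<.12)
q=Q[m]; print(m.sum(),np.percentile(q[:,0]*1000,[5,50,95])); print(cv2.minAreaRect((q[:,1:]*1000).astype(np.float32)))
A=np.c_[q[:,1:],np.ones(len(q))];print(np.linalg.lstsq(A,q[:,0],rcond=None)[0])
crop(f,0,0,512,384,'w4.png')"
```

```text
3.85 [ 1.10071346  1.12487767 -1.01232002] 0.04481305006430035
[[ 0.0092 -0.9586  0.2846  0.6149]
 [ 0.0035  0.2847  0.9586  0.3135]
 [-1.     -0.0079  0.0059  0.115 ]
 [ 0.      0.      0.      1.    ]]
25546 [-6.62186866 -4.74973246 -1.35026237]
((13.06667709350586, -0.10421180725097656), (121.52326202392578, 58.74654006958008), 0.3994995951652527)
[ 0.01620159  0.00076952 -0.00508459]
w4.png scale 1.5625
```

View pics/w4.png

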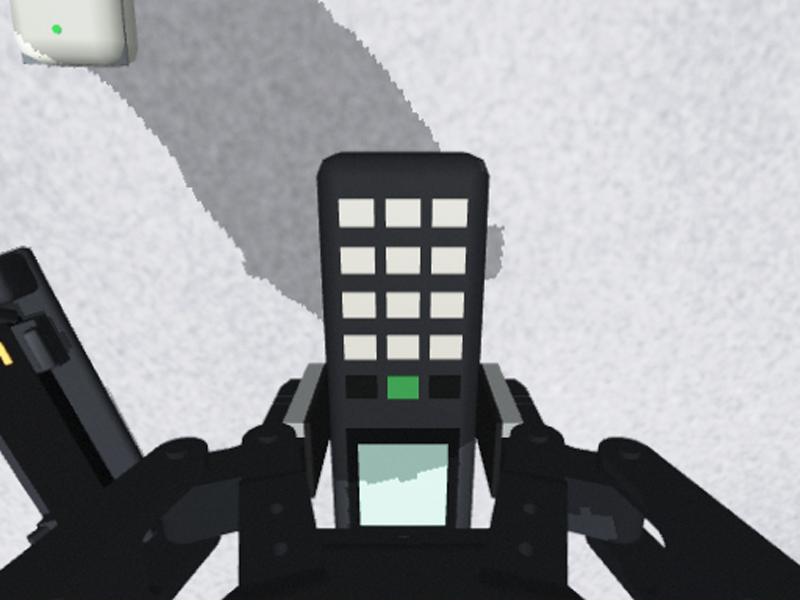

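```bash
python3 -c "
from h import *
s=manip.get_state();print(s['t'],s['ft_force'],s['joint_velocities'].round(3))
T=pose();print(T.round(4))
f=cam('wrist');T2=pose();print(T2[:3,3])
P=cloud(f); Q=(P-T[:3,3])@T[:3,:3]
m=(Q[...,0]>-.02)&(Q[...,0]<.03)&(abs(Q[...,2])<.018)&(Q[...,1]<.068)&(Q[...,1]>0.015)
p=P[m];A=np.c_[p[:,:2]-[.6149,.3135],np.ones(len(p))];print('world slope',np.linalg.lstsq(A,p[:,2],rcond=None)[0])
# end edge
r=rays(f,[(403/1.5625,152/1.5625)])[0]; M=f['mount']; d=M[:3,:3]@r;o=M[:3,3]
for x in (-.004,0.008): print(x,(o+d*(x-o[0])/d[0])*1000)
"
```

```text
3.9 [-0.00642014  0.81660627 -1.59492607] [-0.001  0.047 -0.065 -0.039 -0.002 -0.001]
[[ 0.0069 -0.9586  0.2846  0.614 ]
 [ 0.0026  0.2847  0.9586  0.3132]
 [-1.     -0.0059  0.0044  0.1122]
 [ 0.      0.      0.      1.    ]]
[0.61263797 0.31260334 0.10974244]
world slope [ 8.86728679e-03 -6.50832774e-05  1.17230009e-01]
-0.004 [-4.         73.8344439   0.15991224]
0.008 [ 8.         73.62639362  0.17963504]
```

```bash
python3 -c "
from h import *
plan([.6461,.0981,.11],90.4)"
```

```text
turn [-16.94   0.1    0.19] shift [  -0.4  -93.1 -196.1] len 217.1
```

Emit:
carry_out(rows="-3 0 0 0 -15 -30 30;-7 0 0 0 -30 -65 30;-11 0 0 0 -50 -100 30;-15 0 0 0 -68 -135 30;-17 0 0 0 -85 -170 30")

```text
t: 4.37
tool_pos: [0.6439, 0.1232, 0.1062]
orientation: [1.686, 1.569, -3.014]
ft_force: [0.6, -0.7, -1.4]
grip_width: 0.0448
```

Emit:
carry_out(rows="0 0 0 0 -5 -15 30;0 0 0 0 -8 -26 30;0 0 0 0 -8 -26 30;0 0 0 0 -8 -26 30;0 0 0 0 -8 -26 30")

```text
t: 4.78
tool_pos: [0.6523, 0.1007, 0.1069]
orientation: [1.082, 1.57, 2.662]
ft_force: [-0.6, 0.2, -1.9]
grip_width: 0.0447
```

```bash
python3 -c "
from h import *
s=manip.get_state();print(s['t'],s['ft_force'],s['joint_velocities'].round(3))
print(pose().round(4));plan([.6461,.0981,.06],90.4)
f=cam('wrist');crop(f,0,0,512,384,'w5.png')"
```

```text
4.7833 [-0.6430992   0.24251429 -1.9125879 ] [ 0.011 -0.004  0.    -0.    -0.002 -0.003]
[[-9.000e-04 -1.000e+00 -9.200e-03  6.523e-01]
 [ 5.000e-04 -9.200e-03  1.000e+00  1.007e-01]
 [-1.000e+00  9.000e-04  5.000e-04  1.069e-01]
 [ 0.000e+00  0.000e+00  0.000e+00  1.000e+00]]
turn [ 0.12  0.03 -0.05] shift [46.9  6.1 -2.6] len 47.4
w5.png scale 1.5625
```

View pics/w5.png

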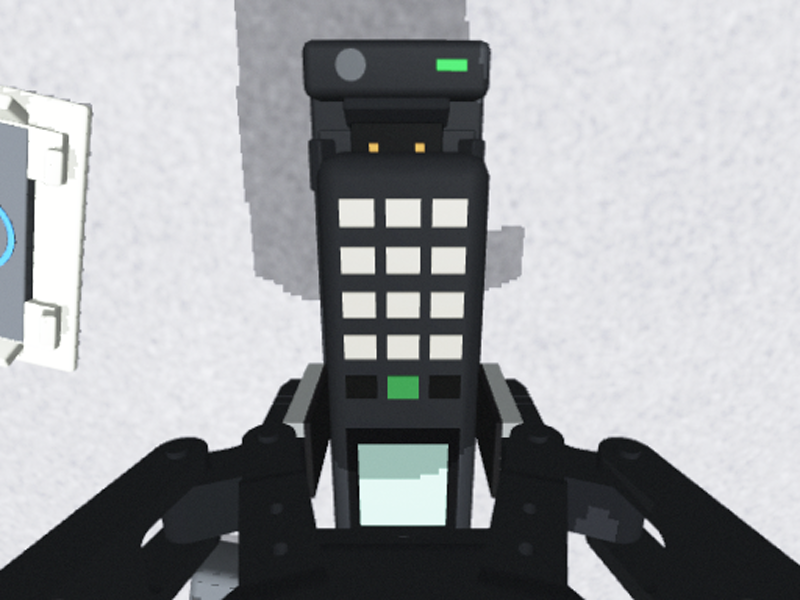

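```bash
python3 -c "
from h import *
T=pose();f=cam('wrist');k=1.5625
px=[((373+.5)/k-.5,148/k),((419.5+.5)/k-.5,148/k),(304/k,60/k),(490/k,60/k),(396/k,42/k),(403/k,152/k)]
Z=[.019,.019,.026,.026,.026,.105]
for p,z in zip(px,Z): print((onplane(f,[p],z)[0]*1000).round(1))
P=cloud(f);print(rect(P,(.025,.032),(.52,.6,.04,.15)));
print((T[:3,3]*1000).round(1), (T[:3,:3]@[0,.0028,0]*1000).round(2))
"
```

```text
[578.5  87.5  19. ]
[578.3 107.6  19. ]
[544.6  60.7  26. ]
[543.9 135.1  26. ]
[537.7  97.5  26. ]
[578.6 100.5 105. ]
(array([565.9,  97.7]), array([75.5, 58.2]), -89.02, 4701, array([25.4, 27.5, 29.3]))
[652.3 100.8 107. ] [-2.8  -0.03  0.  ]
```

Emit:
carry_out(rows="0 0 0 10 5.8 -2.5 30;0 0 0 25 5.8 -2.5 30;0 0 0 40 5.8 -2.5 30;0 0 0 48 5.8 -2.5 30;0 0 0 48 5.8 -2.5 30")

```text
t: 5.3
tool_pos: [0.6455, 0.0975, 0.0574]
orientation: [1.576, 1.567, -3.127]
ft_force: [-0.3, 0.3, -1.8]
grip_width: 0.0447
```

```bash
python3 -c "
from h import *
s=manip.get_state();print(s['t'],s['ft_force'],s['joint_velocities'].round(3))
print(pose().round(4));plan([.6465,.0982,.038],90.4)"
```

```text
5.3 [-0.34242578  0.30341383 -1.79801773] [-0.005 -0.022  0.033  0.034 -0.001 -0.001]
[[-0.0033 -1.     -0.0092  0.6455]
 [-0.     -0.0092  1.      0.0975]
 [-1.      0.0033 -0.      0.0574]
 [ 0.      0.      0.      1.    ]]
turn [ 0.13 -0.   -0.19] shift [19.4 -1.1  0.7] len 19.5
```

Emit:
carry_out(rows="0 0 0 5 -0.8 0.7 30;0 0 0 9 -0.8 0.7 30;0 0 0 12 -0.8 0.7 30;0 0 0 15 -0.8 0.7 30;0 0 0 16 -0.8 0.7 30")

```text
t: 5.72
tool_pos: [0.6478, 0.0973, 0.0431]
orientation: [1.549, 1.571, 3.128]
ft_force: [0.2, 0.1, -1.4]
grip_width: 0.0446
```

Emit:
carry_out(rows="0 0 0 1 0 0 30;0 0 0 2 0 0 30;0 0 0 2 0 0 30;0 0 0 2 0 0 30")

```text
t: 6.05
tool_pos: [0.6479, 0.0973, 0.0414]
orientation: [-1.612, 1.571, -0.033]
ft_force: [-0.1, 0.8, -2.1]
grip_width: 0.0455
```

Emit:
carry_out(rows="0 0 0 1 1 0.7 30;0 0 0 2 1.3 0.7 30;0 0 0 3 1.3 0.7 30;0 0 0 3 1.3 0.7 30")

```text
t: 6.38
tool_pos: [0.6464, 0.098, 0.0381]
orientation: [1.648, 1.57, -3.057]
ft_force: [-0.1, 0.1, -1.0]
grip_width: 0.0455
```

Emit:
carry_out(rows="0 0 0 0.5 0 0 30;0 0 0 1 0 0 30;0 0 0 1 0 0 30")

```text
t: 6.63
tool_pos: [0.6466, 0.098, 0.0375]
orientation: [-1.488, 1.571, 0.091]
ft_force: [-1.1, -0.1, 0.5]
grip_width: 0.0451
```

Emit:
carry_out(rows="0 0 0 0.5 0 0 30;0 0 0 1 0 0 30;0 0 0 1 0 0 30")

```text
t: 6.88
tool_pos: [0.6466, 0.098, 0.0374]
orientation: [-1.524, 1.57, 0.054]
ft_force: [-3.6, -1.1, 10.7]
grip_width: 0.0447
```

```bash
python3 -c "
from h import *
s=manip.get_state();print(s['t'],s['ft_force'],pose()[:3,3])
f=cam('wrist');crop(f,0,0,512,384,'w6.png')"
```

```text
6.8833 [-3.60422724 -1.12972573 10.65321212] [0.64662797 0.09797758 0.03742635]
w6.png scale 1.5625
```

View pics/w6.png

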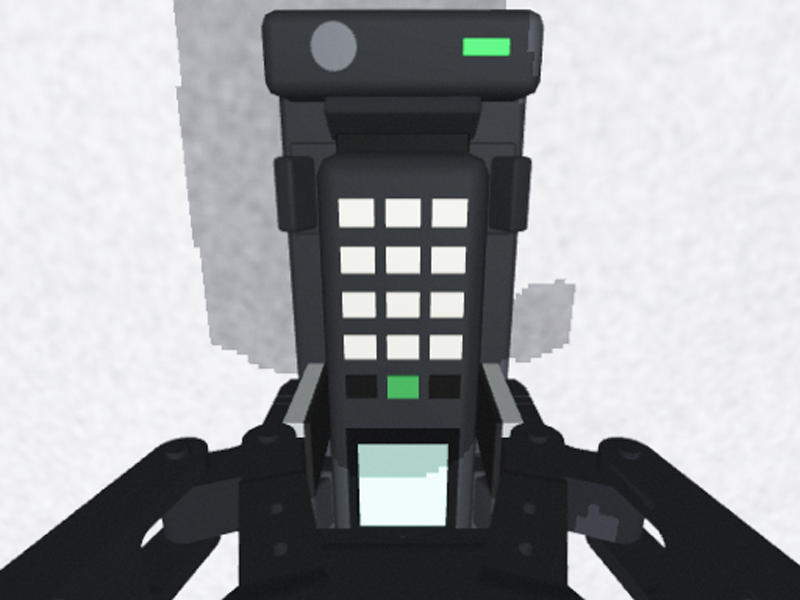

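Handset is at the floor (height as computed, 10 N contact), centred between the guides at (283–525, 190). Releasing.

Emit:
carry_out(rows="0 0 0 -1 0 0 47;0 0 0 -1 0 0 55;0 0 0 -1 0 0 62;0 0 0 -1 0 0 70;0 0 0 -1 0 0 70")

```text
t: 7.35
tool_pos: [0.6465, 0.098, 0.0372]
orientation: [1.712, 1.571, -2.992]
ft_force: [0.8, -0.7, -0.2]
grip_width: 0.0702
```

Emit:
carry_out(rows="0 0 0 -20 0 0 70;0 0 0 -50 0 0 70;0 0 0 -90 0 0 75;0 0 0 -130 0 0 80;0 0 0 -170 -30 0 85")

```text
t: 7.77
tool_pos: [0.6683, 0.0985, 0.2033]
orientation: [1.555, 1.568, 3.134]
ft_force: [2.7, -0.1, 0.4]
grip_width: 0.0849
```

Emit:
carry_out(rows="0 0 0 -40 0 0 85;0 0 0 -40 0 0 85;0 0 0 -40 0 0 85;0 0 0 -40 0 0 85")

```text
t: 8.1
tool_pos: [0.6713, 0.0982, 0.24]
orientation: [1.604, 1.57, -3.1]
ft_force: [0.7, 0.4, -1.1]
grip_width: 0.0853
```

```bash
python3 -c "
from h import *
s=manip.get_state();print(s['t'],s['ft_force'],pose()[:3,3],s['joint_velocities'].round(3))
f=cam('wrist');np.save('w7.npy',f,allow_pickle=True);crop(f,0,0,512,384,'w7.png')
P=cloud(f); print(rect(P,(.037,.047),(.5,.8,.06,.14)))"
```

```text
8.1 [ 0.72623926  0.39876388 -1.09644608] [0.67125499 0.09819846 0.24000009] [-0.     0.016 -0.032 -0.005 -0.    -0.002]
w7.png scale 1.5625
(array([642.9,  98.2]), array([139.1,  45.9]), 0.47, 5504, array([39.4, 42. , 43.7]))
```

View pics/w7.png

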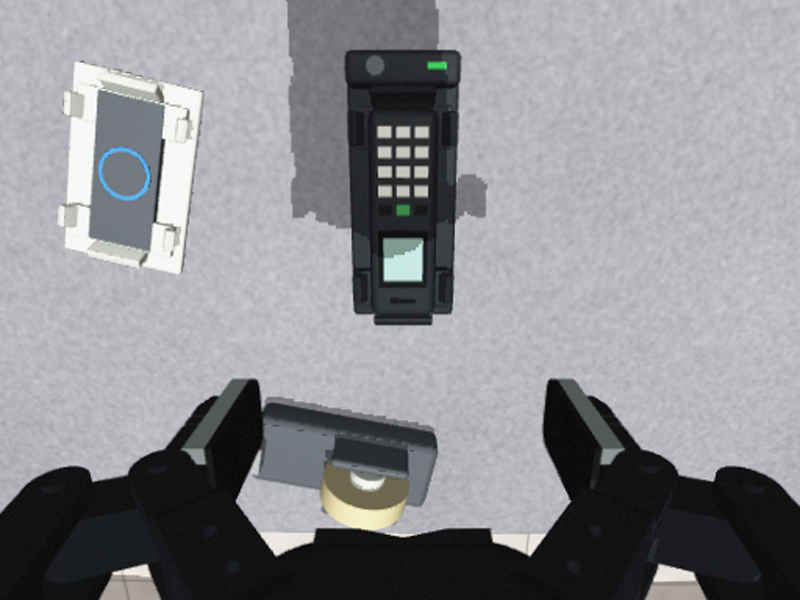

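Handset seated: top at 42 mm, centre (643, 98). Now a look at the battery side.

Emit:
carry_out(rows="0 0 0 -10 23 -35 85;0 0 0 -20 46 -70 85;0 0 0 -30 69 -105 85;0 0 0 -40 92 -140 85;0 0 0 -40 110 -170 85")

```text
t: 8.57
tool_pos: [0.5612, -0.0737, 0.2806]
orientation: [1.363, 1.57, 2.943]
ft_force: [0.5, -0.9, -0.4]
grip_width: 0.0852
```

Emit:
carry_out(rows="0 0 0 0 10 -30 85;0 0 0 0 10 -60 85;0 0 0 0 10 -80 85;0 0 0 0 10 -80 85;0 0 0 0 10 -80 85")

```text
t: 8.98
tool_pos: [0.5526, -0.1533, 0.2791]
orientation: [1.111, 1.568, 2.687]
ft_force: [0.1, -0.6, -0.6]
grip_width: 0.0853
```

```bash
python3 -c "
from h import *
s=manip.get_state();print(s['t'],pose()[:3,3],s['joint_velocities'].round(3))
f=cam('wrist');np.save('w8.npy',f,allow_pickle=True);crop(f,0,0,512,384,'w8.png')
P=cloud(f)
for k,zr,b in [('charger',(.005,.05),(.3,.52,-.1,.09)),('block',(.028,.04),(.43,.52,-.1,.09)),('tray',(.004,.05),(.5,.75,-.2,-.02)),('batt',(.018,.05),(.37,.5,-.27,-.17)),('mouse',(.018,.06),(.53,.7,-.4,-.24)),('pad',(.006,.013),(.53,.7,-.4,-.24))]:
    print(k,*rect(P,zr,b))"
```

```text
8.9833 [ 0.55259786 -0.15332756  0.27911951] [ 0.037 -0.009  0.     0.006  0.007  0.009]
w8.png scale 1.5625
charger [426.1 -12.2] [123.2  77. ] 12.75 6739 [ 6.8 17.6 31.3]
block [471.4  -1.6] [74.1 27.9] -76.6 1395 [29.1 30.7 32.1]
tray [ 616.  -104.4] [137.8  92.1] -13.46 6391 [ 5.  11.4 18.6]
batt [ 425.8 -222.5] [76.2 40.8] 3.3 2430 [21.8 24.1 25.6]
mouse [ 618.4 -312.2] [103.7  57.3] 12.43 3349 [24.6 41.2 46.6]
pad [ 611.6 -320.3] [100.3  85.1] -80.23 973 [ 7.7  9.9 11.2]
```

View pics/w8.png

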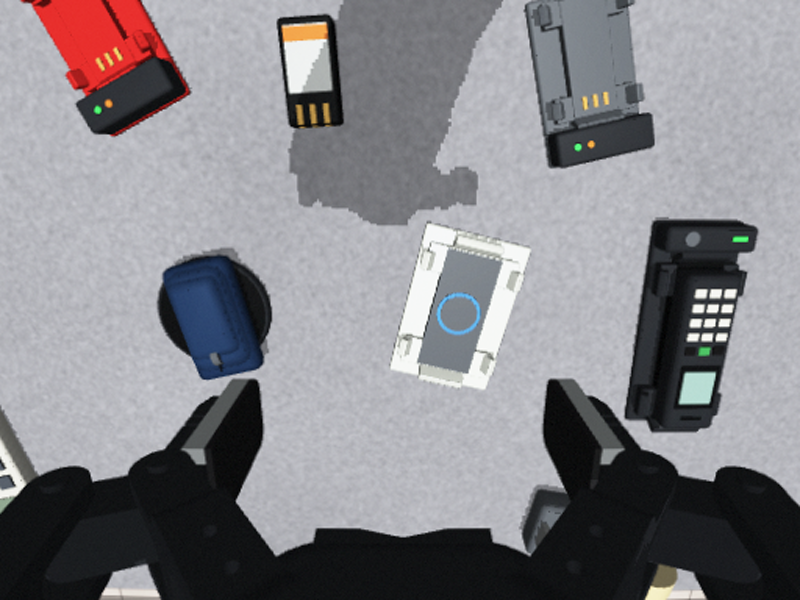

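Emit:
carry_out(rows="0 0 0 10 10 35 85;0 0 0 20 18 70 85;0 0 0 30 18 105 85;0 0 0 40 18 135 85;0 0 0 40 18 140 85")

```text
t: 9.45
tool_pos: [0.5322, -0.0074, 0.2385]
orientation: [1.029, 1.566, 2.613]
ft_force: [0.7, 0.4, -0.3]
grip_width: 0.0848
```

Emit:
carry_out(rows="0 0 0 0 0 0 85;0 0 0 0 0 0 85;0 0 0 0 0 0 85")

```text
t: 9.7
tool_pos: [0.5347, -0.0132, 0.2408]
orientation: [-2.333, 1.57, -0.754]
ft_force: [0.6, -0.3, -0.2]
grip_width: 0.0849
```

```bash
python3 -c "
from h import *
s=manip.get_state();print(s['t'],pose()[:3,3],s['joint_velocities'].round(3))
f=cam('wrist');np.save('w9.npy',f,allow_pickle=True)
P=cloud(f)
for k,zr,b in [('charger',(.004,.05),(.3,.52,-.1,.09)),('charger low',(.004,.014),(.3,.52,-.1,.09)),('block',(.028,.04),(.43,.52,-.1,.09)),('tray',(.004,.05),(.5,.75,-.2,-.02))]:
    print(k,*rect(P,zr,b))
a=(424.5,-12.2,13)
overlay(f,[(*a,124,76,0,0),(*a,76,44,18,-14)],'ov9.png')"
```

```text
9.7 [ 0.5346715  -0.01323389  0.2408206 ] [-0.017  0.     0.005 -0.    -0.001  0.003]
charger [425.6 -12.1] [122.9  76.7] 13.23 8267 [ 6.9 17.7 31.5]
charger low [413.  -14.8] [97.5 76.7] 13.61 2347 [6.  7.7 9.2]
block [472.7  -0.7] [73.9 26.1] -76.49 1674 [29.2 30.9 32.2]
tray [ 616.1 -104.5] [138.5  92.3] -13.52 6861 [ 5.1 11.5 18.5]
```

View pics/ov9.png

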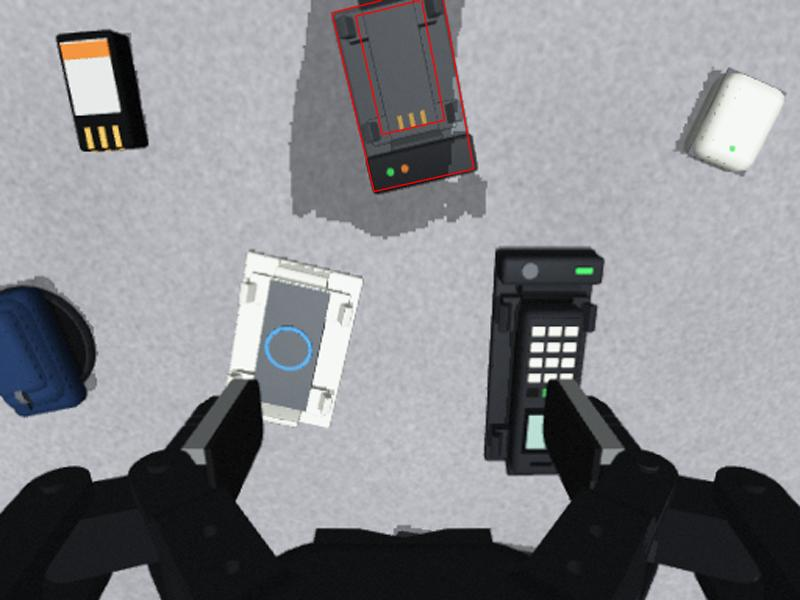

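```bash
python3 -c "
from h import *
f=np.load('w9.npy',allow_pickle=True).item()
a=(424.5,-12.2,13.3)
overlay(f,[(*a,124,76,0,0),(*a,76,44,18,-14)],'ov9.png',(200,0,320,130))"
```

```text
(no output)
```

View pics/ov9.png

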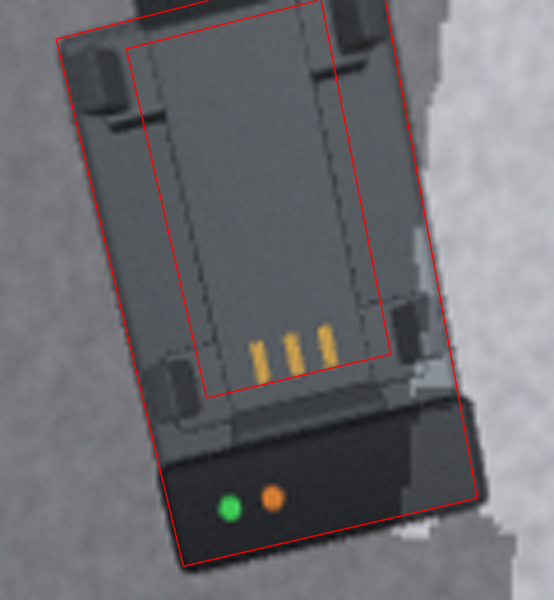

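```bash
python3 -c "
from h import *
plan([.4258,-.2225,.12],93.3)"
```

```text
turn [-2.87 -0.02  0.02] shift [ 120.9  110.5 -208. ] len 264.7
```

Emit:
carry_out(rows="-1 0 0 10 18 -34 85;-2 0 0 25 36 -68 85;-2.9 0 0 40 54 -102 85;-2.9 0 0 55 72 -136 85;-2.9 0 0 70 90 -170 85")

```text
t: 10.17
tool_pos: [0.4448, -0.186, 0.1704]
orientation: [-2.265, 1.57, -0.636]
ft_force: [1.4, -0.1, 0.3]
grip_width: 0.0849
```

Emit:
carry_out(rows="0 0 0 25 10 -20 85;0 0 0 51 20 -38 85;0 0 0 51 20 -38 85;0 0 0 51 20 -38 85;0 0 0 51 20 -38 85")

```text
t: 10.58
tool_pos: [0.4283, -0.2234, 0.1202]
orientation: [-1.88, 1.57, -0.252]
ft_force: [0.3, -1.3, 0.9]
grip_width: 0.0852
```

```bash
python3 -c "
from h import *
s=manip.get_state();print(s['t'],pose()[:3,3],s['joint_velocities'].round(3))
f=cam('wrist');crop(f,0,0,512,384,'w10.png')
P=cloud(f)
r=rect(P,(.019,.05),(.37,.5,-.27,-.17));print(r)
plan([.4258,-.2225,.020],93.3)"
```

```text
10.5833 [ 0.42831063 -0.22340289  0.12023856] [ 0.026 -0.014  0.01   0.001 -0.002 -0.   ]
w10.png scale 1.5625
(array([ 425.4, -222.7]), array([77.3, 40.1]), 3.75, 4870, array([22.4, 24.2, 25.4]))
turn [ 0.04 -0.04  0.07] shift [100.6   3.1   0.9] len 100.6
```

View pics/w10.png

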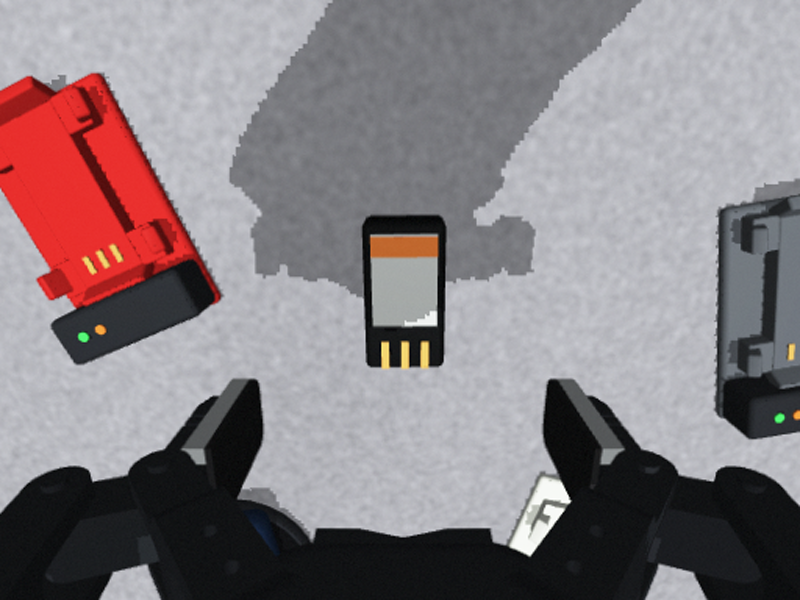

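Battery (404,290) centred between jaws, brass strips on the far side. Descending and gripping.

Emit:
carry_out(rows="0 0 0 35 3 1 85;0 0 0 65 3 1 85;0 0 0 85 3 1 85;0 0 0 98 3 1 85;0 0 0 98 3 1 85")

```text
t: 11.05
tool_pos: [0.4247, -0.2207, 0.0204]
orientation: [0.812, 1.569, 2.442]
ft_force: [-0.5, -0.0, -0.4]
grip_width: 0.085
```

Emit:
carry_out(rows="0 0 0 0 0 0 60;0 0 0 0 0 0 50;0 0 0 0 0 0 30;0 0 0 0 0 0 25;0 0 0 0 0 0 25")

```text
t: 11.47
tool_pos: [0.426, -0.2225, 0.023]
orientation: [-2.197, 1.568, -0.568]
ft_force: [-1.8, 0.0, 8.4]
grip_width: 0.039
```

Emit:
carry_out(rows="0 0 0 0 0 0 25;0 0 0 0 0 0 25;0 0 0 0 0 0 25")

```text
t: 11.72
tool_pos: [0.4259, -0.2224, 0.023]
orientation: [-2.171, 1.568, -0.541]
ft_force: [-0.5, 1.6, 9.2]
grip_width: 0.0391
```

Emit:
carry_out(rows="0 0 0 -10 0 0 25;0 0 0 -30 0 0 25;0 0 0 -60 0 0 25;0 0 0 -90 0 0 25;0 0 0 -90 0 0 25")

```text
t: 12.13
tool_pos: [0.4277, -0.2238, 0.117]
orientation: [-2.259, 1.563, -0.629]
ft_force: [1.4, -0.7, -0.4]
grip_width: 0.0388
```

Emit:
carry_out(rows="0 0 0 0 0 0 25;0 0 0 0 0 0 25;0 0 0 0 0 0 25")

```text
t: 12.38
tool_pos: [0.4243, -0.2214, 0.1107]
orientation: [0.894, 1.569, 2.523]
ft_force: [-0.2, -0.0, -1.2]
grip_width: 0.0387
```

```bash
python3 -c "
from h import *
s=manip.get_state();print(s['t'],s['ft_force'],s['grip_width'],s['joint_velocities'].round(3))
T=pose();print(T.round(4));f=cam('wrist');np.save('w11.npy',f,allow_pickle=True)
P=cloud(f); Q=(P-T[:3,3])@T[:3,:3]
m=(Q[...,0]>-.02)&(Q[...,0]<.03)&(abs(Q[...,2])<.0175)&(Q[...,1]<.034)&(Q[...,1]>0.0)
p=P[m];A=np.c_[p[:,:2]-T[:2,3],np.ones(len(p))];print('world slope',np.linalg.lstsq(A,p[:,2],rcond=None)[0])
crop(f,0,0,512,384,'w11.png')
plan([.4111+.0,-.0154,.11],103.3)"
```

```text
12.3833 [-0.19151299 -0.04055696 -1.24239736] 0.03873611274786603 [-0.001  0.01  -0.002  0.002 -0.001 -0.001]
[[-0.0014 -0.9983 -0.0586  0.4243]
 [ 0.001  -0.0586  0.9983 -0.2214]
 [-1.      0.0014  0.0011  0.1107]
 [ 0.      0.      0.      1.    ]]
world slope [-0.00390672  0.00262078  0.11211983]
w11.png scale 1.5625
turn [-9.94  0.09 -0.08] shift [  0.9   1.1 206.4] len 206.4
```

View pics/w11.png

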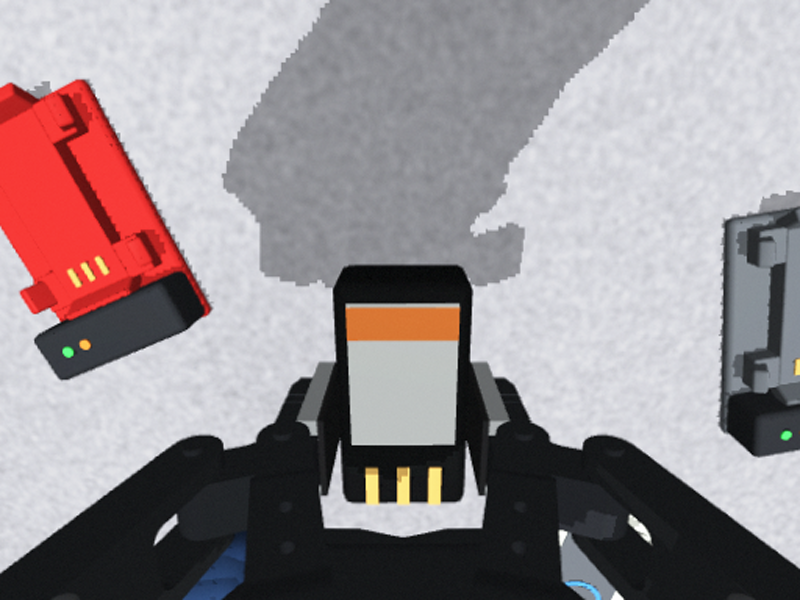

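```bash
python3 -c "
from h import *
f=np.load('w11.npy',allow_pickle=True).item(); M=f['mount']
for (u,v,x) in [(403,266,.021),(403,266,.0226),(403,266,.018),(403,302,-.0014),(404,502,-.0005),(404,502,.002),(334,300,0),(471,300,0)]:
    r=rays(f,[((u+.5)/1.5625-.5,(v+.5)/1.5625-.5)])[0]; d=M[:3,:3]@r;o=M[:3,3]; print(v,x,((o+d*(x-o[0])/d[0])*1000).round(1))
P=cloud(f);Q=(P-f['C'][:3,3])@f['C'][:3,:3]@M[:3,:3].T+M[:3,3]
for v in range(165,200,2): print(v,(Q[v,257]*1000).round(1))
for v in range(300,328,3): print(v,(Q[v,251]*1000).round(1))
"
```

```text
266 0.021 [21.  38.1  0.3]
266 0.0226 [22.6 37.7  0.3]
266 0.018 [18.  38.9  0.3]
302 -0.0014 [-1.4 33.3  0.3]
502 -0.0005 [ -0.5 -35.7   0.6]
502 0.002 [  2.  -37.8   0.6]
300 0 [  0.   33.4 -19.2]
300 0 [ 0.  33.4 19.6]
165 [111.1  19.9  -0.2]
167 [110.3  18.4  -0.2]
169 [20.2 38.9 -0. ]
171 [14.7 39.2 -0. ]
173 [11.1 39.2 -0. ]
175 [ 7.9 39.  -0. ]
177 [ 4.3 39.1 -0. ]
179 [ 1.6 38.9 -0. ]
181 [ 0.6 38.2 -0. ]
183 [-0.3 37.6 -0. ]
185 [-0.8 36.8 -0. ]
187 [-0.  35.7 -0. ]
189 [-1.1 35.1 -0. ]
191 [-0.8 34.1 -0. ]
193 [-0.4 33.  -0. ]
195 [-1.5 32.5 -0. ]
197 [-1.8 31.6 -0. ]
199 [-2.6 31.  -0. ]
300 [ -1.2 -22.3  -3. ]
303 [  0.  -25.1  -3.1]
306 [ -0.  -26.8  -3.1]
309 [ -0.4 -28.3  -3.1]
312 [ -1.8 -29.   -3.1]
315 [ -1.2 -31.3  -3.1]
318 [ -1.1 -33.2  -3.1]
321 [ 110.3 -130.    -6. ]
324 [ 110.6 -133.8   -6. ]
327 [ 110.2 -136.9   -6.1]
```

Emit:
carry_out(rows="-2 0 0 0 0 32 25;-4 0 0 0 0 66 25;-6 0 0 0 0 100 25;-8 0 0 0 0 134 25;-9.9 0 0 0 0 168 25")

```text
t: 12.85
tool_pos: [0.4141, -0.0527, 0.1108]
orientation: [1.013, 1.569, 2.816]
ft_force: [1.2, -0.3, -1.5]
grip_width: 0.0388
```

Emit:
carry_out(rows="0 0 0 0 0 20 25;0 0 0 0 0 36 25;0 0 0 0 0 36 25;0 0 0 0 0 36 25;0 0 0 0 0 36 25")

```text
t: 13.27
tool_pos: [0.4069, -0.0195, 0.1113]
orientation: [1.637, 1.57, -2.844]
ft_force: [1.1, 0.7, -1.7]
grip_width: 0.0391
```

```bash
python3 -c "
from h import *
s=manip.get_state();print(s['t'],s['ft_force'],s['joint_velocities'].round(3))
print(pose().round(4));plan([.4124,-.0152,.06],103.3)
f=cam('wrist');crop(f,0,0,512,384,'w12.png');np.save('w12.npy',f,allow_pickle=True)"
```

```text
13.2667 [ 1.05860626  0.65757073 -1.74696145] [-0.016  0.001  0.006  0.     0.001  0.003]
[[-6.000e-04 -9.733e-01 -2.295e-01  4.069e-01]
 [-2.000e-04 -2.295e-01  9.733e-01 -1.950e-02]
 [-1.000e+00  6.000e-04 -0.000e+00  1.113e-01]
 [ 0.000e+00  0.000e+00  0.000e+00  1.000e+00]]
turn [-0.03 -0.   -0.03] shift [51.3 -6.4  3. ] len 51.7
w12.png scale 1.5625
```

View pics/w12.png

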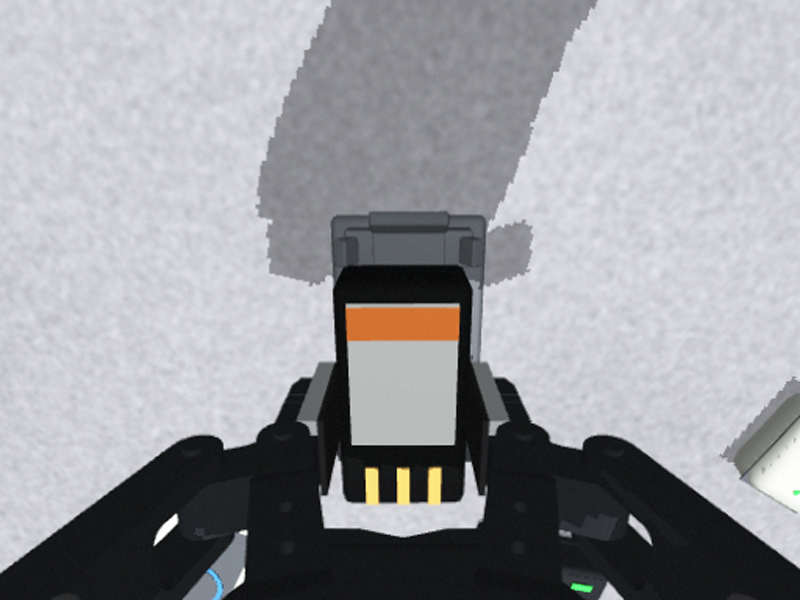

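```bash
python3 -c "
from h import *
f=np.load('w12.npy',allow_pickle=True).item()
a=(424.9,-12.2,13.3)
overlay(f,[(*a,124,76,8,0),(*a,124,76,0,0)],'ov12.png',(190,120,330,220))"
```

```text
(no output)
```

View pics/ov12.png

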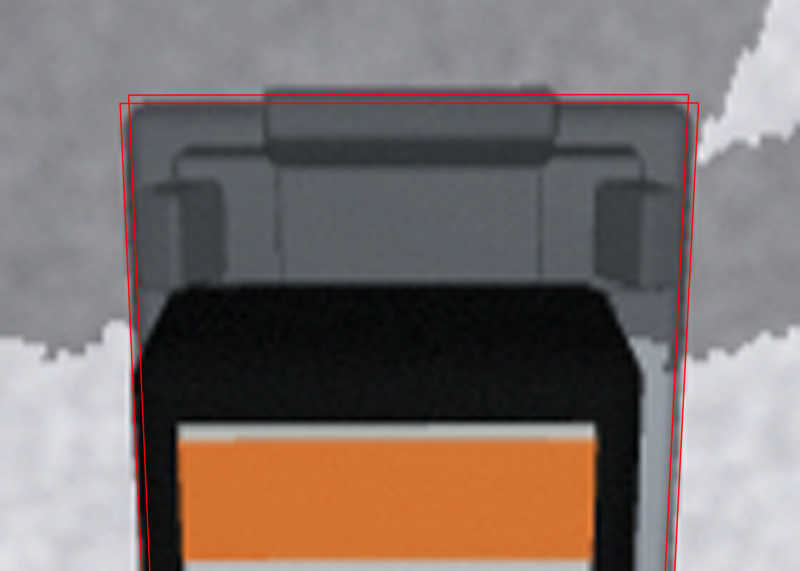

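Emit:
carry_out(rows="0 0 0 15 -6.4 3 25;0 0 0 30 -6.4 3 25;0 0 0 45 -6.4 3 25;0 0 0 54 -6.4 3 25;0 0 0 54 -6.4 3 25")

```text
t: 13.73
tool_pos: [0.4114, -0.0154, 0.056]
orientation: [1.166, 1.568, 2.967]
ft_force: [-1.8, 0.4, -1.1]
grip_width: 0.039
```

Emit:
carry_out(rows="0 0 0 0 0 0 25;0 0 0 0 0 0 25")

```text
t: 13.9
tool_pos: [0.4129, -0.0154, 0.0581]
orientation: [-2.174, 1.57, -0.373]
ft_force: [0.2, 0.1, -0.3]
grip_width: 0.039
```

```bash
python3 -c "
from h import *
s=manip.get_state();print(s['t'],s['ft_force'],s['joint_velocities'].round(3))
print(pose().round(4));plan([.4124,-.0152,.041],103.3)"
```

```text
13.9 [ 0.23057256  0.1406852  -0.29367855] [ 0.005 -0.011  0.001 -0.001 -0.001  0.   ]
[[ 5.000e-04 -9.735e-01 -2.286e-01  4.129e-01]
 [-2.000e-04 -2.286e-01  9.735e-01 -1.540e-02]
 [-1.000e+00 -4.000e-04 -3.000e-04  5.810e-02]
 [ 0.000e+00  0.000e+00  0.000e+00  1.000e+00]]
turn [-0.09 -0.02  0.02] shift [17.1  0.5  0.3] len 17.1
```

Emit:
carry_out(rows="0 0 0 5 0.4 0.2 25;0 0 0 10 0.4 0.2 25;0 0 0 13 0.4 0.2 25;0 0 0 15 0.4 0.2 25;0 0 0 15 0.4 0.2 25")

```text
t: 14.32
tool_pos: [0.4117, -0.0146, 0.0423]
orientation: [1.177, 1.57, 2.98]
ft_force: [-0.7, -0.3, -2.4]
grip_width: 0.0386
```

Emit:
carry_out(rows="0 0 0 1 0 0 25;0 0 0 1 0 0 25;0 0 0 1 0 0 25")

```text
t: 14.57
tool_pos: [0.4121, -0.0147, 0.0417]
orientation: [-2.063, 1.571, -0.26]
ft_force: [0.1, -0.5, -1.8]
grip_width: 0.0385
```

Emit:
carry_out(rows="0 0 0 1 0 0 25;0 0 0 1 0 0 25;0 0 0 1 0 0 25")

```text
t: 14.82
tool_pos: [0.4122, -0.0147, 0.0411]
orientation: [-2.014, 1.57, -0.212]
ft_force: [-1.1, 0.1, 5.4]
grip_width: 0.0386
```

Emit:
carry_out(rows="0 0 0 0.5 0 0 25;0 0 0 0 0 0 41;0 0 0 -0.5 0 0 50;0 0 0 -0.5 0 0 60;0 0 0 -0.5 0 0 65")

```text
t: 15.23
tool_pos: [0.4121, -0.0147, 0.0412]
orientation: [-1.939, 1.571, -0.136]
ft_force: [0.8, 0.1, 0.4]
grip_width: 0.065
```

Emit:
carry_out(rows="0 0 0 -20 0 0 65;0 0 0 -50 0 0 70;0 0 0 -90 0 0 75;0 0 0 -130 -20 0 80;0 0 0 -170 -50 0 85")

```text
t: 15.65
tool_pos: [0.4532, -0.0047, 0.2045]
orientation: [2.123, 1.571, -2.358]
ft_force: [1.9, -0.7, -0.2]
grip_width: 0.0851
```

Emit:
carry_out(rows="0 0 0 -10 -40 0 85;0 0 0 -10 -70 0 85;0 0 0 -10 -70 0 85;0 0 0 -10 -70 0 85;0 0 0 -10 -70 0 85")

```text
t: 16.07
tool_pos: [0.5214, 0.0114, 0.2113]
orientation: [1.289, 1.569, 3.092]
ft_force: [-0.5, 0.2, -0.5]
grip_width: 0.0852
```

```bash
python3 -c "
from h import *
s=manip.get_state();print(s['t'],pose()[:3,3],s['joint_velocities'].round(3))
f=cam('wrist');np.save('w13.npy',f,allow_pickle=True);crop(f,0,0,512,384,'w13.png')
P=cloud(f)
print(rect(P,(.037,.047),(.36,.47,-.06,.04)))
p=P.reshape(-1,3);m=(p[:,2]>.037)&(p[:,2]<.047)&(abs(p[:,0]-.411)<.028)&(abs(p[:,1]+.0154)<.012);p=p[m]
print(np.linalg.lstsq(np.c_[p[:,:2]-[.411,-.0154],np.ones(len(p))],p[:,2],rcond=None)[0])
plan([.66,-.2,.26],90)"
```

```text
16.0667 [0.52135982 0.01135246 0.21128862] [-0.006 -0.019 -0.019 -0.001 -0.     0.001]
w13.png scale 1.5625
(array([412.1, -14.6]), array([76.7, 40.5]), 13.41, 3998, array([40.3, 42.1, 43.5]))
[-0.01103427 -0.00260253  0.04230768]
turn [13.26  0.02 -0.1 ] shift [ -48.8  -86.7 -237.5] len 257.4
```

View pics/w13.png

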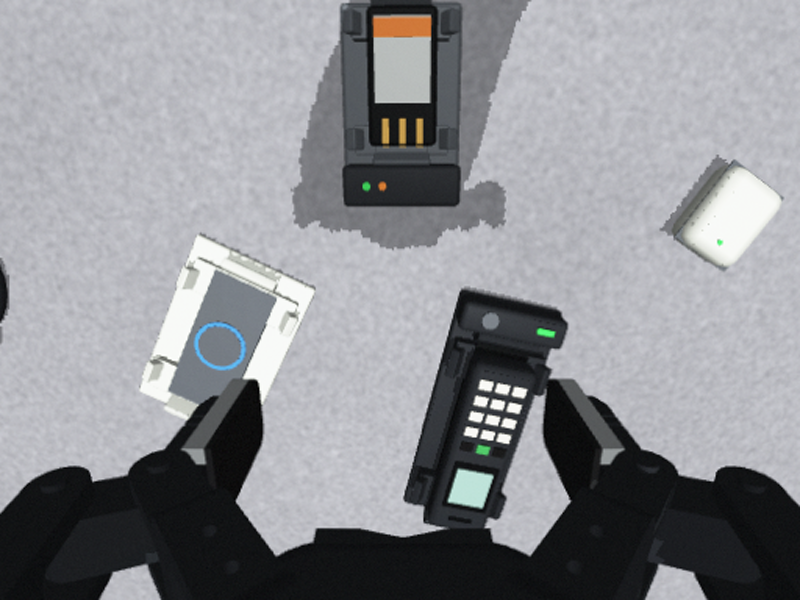

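```bash
python3 -c "
from h import *
f=np.load('w13.npy',allow_pickle=True).item();P=cloud(f)
p=P[10:160,300:420].reshape(-1,3);p=p[abs(p[:,2])<.006]
print(np.linalg.lstsq(np.c_[p[:,:2]-[.411,-.0154],np.ones(len(p))],p[:,2],rcond=None)[0])
a=np.radians(13.3);l=np.array([np.cos(a),np.sin(a)]);q=P.reshape(-1,3);d=(q[:,:2]-[.4121,-.0146]);u=d@l;v=d@[-l[1],l[0]]
for c in range(-36,37,6):
  m=(abs(u*1000-c)<3)&(abs(v)<.015)&(q[:,2]>.03);print(c,m.sum(),np.median(q[m,2])*1000)
"
```

```text
[ 1.28822884e-03  1.73185831e-05 -1.85797963e-04]
-36 176 41.595862042391154
-30 265 42.54381181254485
-24 259 42.61433003573478
-18 263 42.42971995437755
-12 242 42.47762586299891
-6 240 42.29446619149346
0 252 42.44072524601164
6 239 42.35008771963034
12 230 42.24921341684224
18 230 41.836425243594626
24 230 42.09865614755043
30 229 42.09321213940503
36 174 41.504250126282784
```

Emit:
carry_out(rows="5 0 0 -10 -14 -38 85;10 0 0 -20 -28 -76 85;13.3 0 0 -30 -42 -114 85;13.3 0 0 -40 -56 -152 85;13.3 0 0 -48 -68 -188 85")

```text
t: 16.53
tool_pos: [0.6315, -0.1581, 0.2609]
orientation: [-2.205, 1.57, -0.636]
ft_force: [0.8, 0.0, 1.4]
grip_width: 0.0849
```

Emit:
carry_out(rows="0 0 0 0 -4 -40 85;0 0 0 0 -6 -52 85;0 0 0 0 -6 -52 85;0 0 0 0 -6 -52 85;0 0 0 0 -6 -52 85")

```text
t: 16.95
tool_pos: [0.6367, -0.2071, 0.26]
orientation: [0.833, 1.57, 2.404]
ft_force: [-0.5, 0.1, -0.4]
grip_width: 0.0847
```

```bash
python3 -c "
from h import *
s=manip.get_state();print(s['t'],pose()[:3,3],s['joint_velocities'].round(3))
f=cam('wrist');np.save('w14.npy',f,allow_pickle=True);
P=cloud(f)
for k,zr,b in [('tray',(.004,.05),(.5,.75,-.2,-.02)),('mouse',(.018,.06),(.53,.7,-.4,-.24)),('mousemid',(.016,.03),(.53,.7,-.4,-.24)),('pad',(.006,.013),(.53,.7,-.4,-.24))]:
    print(k,*rect(P,zr,b))
t=(616.1,-104.4,-13.4);m=(618.4,-312.2,12.5)
overlay(f,[(*t,138,92,0,0),(*t,104,62,12,0),(*m,104,58,21,0)],'w14.png')"
```

```text
16.95 [ 0.63673568 -0.20710269  0.2599611 ] [ 0.019 -0.005  0.003 -0.     0.    -0.002]
tray [ 616.4 -104.5] [137.9  92.2] -13.48 8175 [ 5.  11.4 18.7]
mouse [ 619.3 -312.3] [103.7  57.9] 13.19 4255 [25.7 41.3 46.8]
mousemid [ 619.3 -312.3] [103.7  57.9] 13.19 666 [20.2 27.5 29.9]
pad [ 618.3 -318.2] [98.6 76.7] -78.55 1310 [ 8.  10.  11.4]
```

View pics/w14.png

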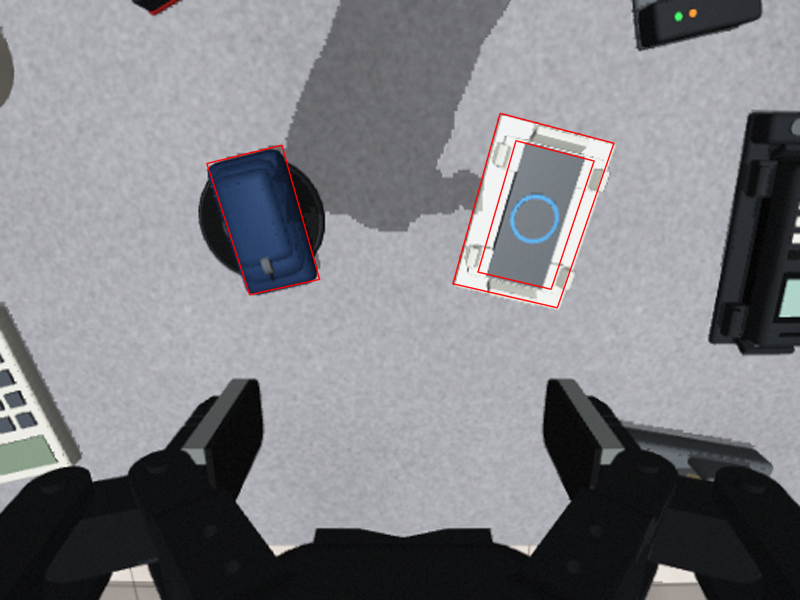

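```bash
python3 -c "
from h import *
print(manip.get_state()['qpos'].round(2));plan([.619,-.3123,.13],103)"
```

```text
[-0.42  0.58  0.34  1.33  0.   -0.42]
turn [-12.99   0.03  -0.03] shift [ 130.1   17.9 -105.6] len 168.6
```

Emit:
carry_out(rows="-4 0 0 15 6 -36 85;-8 0 0 40 12 -70 85;-13 0 0 75 18 -105 85;-13 0 0 110 18 -105 85;-13 0 0 130 18 -105 85")

```text
t: 17.42
tool_pos: [0.6172, -0.3132, 0.126]
orientation: [0.861, 1.567, 2.657]
ft_force: [-0.9, 0.9, -0.5]
grip_width: 0.0848
```

Emit:
carry_out(rows="0 0 0 0 0 0 85;0 0 0 0 0 0 85;0 0 0 0 0 0 85")

```text
t: 17.67
tool_pos: [0.6207, -0.3124, 0.1324]
orientation: [-2.323, 1.568, -0.525]
ft_force: [0.1, -0.0, 1.0]
grip_width: 0.0848
```

```bash
python3 -c "
from h import *
s=manip.get_state();print(s['t'],pose()[:3,3],s['joint_velocities'].round(3))
f=cam('wrist');np.save('w15.npy',f,allow_pickle=True)
P=cloud(f)
for k,zr,b in [('mouse',(.016,.06),(.53,.7,-.4,-.24)),('mousemid',(.016,.03),(.53,.7,-.4,-.24))]:
    print(k,*rect(P,zr,b))
crop(f,0,0,512,384,'w15.png')
plan([.619,-.3123,.030],103)"
```

```text
17.6667 [ 0.62070363 -0.31243343  0.13237145] [-0.001 -0.013  0.02  -0.002 -0.002  0.   ]
mouse [ 618.1 -313.2] [102.2  58. ] 13.3 8904 [27.2 42.7 46.6]
mousemid [ 618.1 -313.2] [102.2  58. ] 13.3 1164 [24.  28.3 29.9]
w15.png scale 1.5625
turn [ 0.04 -0.15  0.15] shift [102.8   2.1   1.2] len 102.8
```

View pics/w15.png

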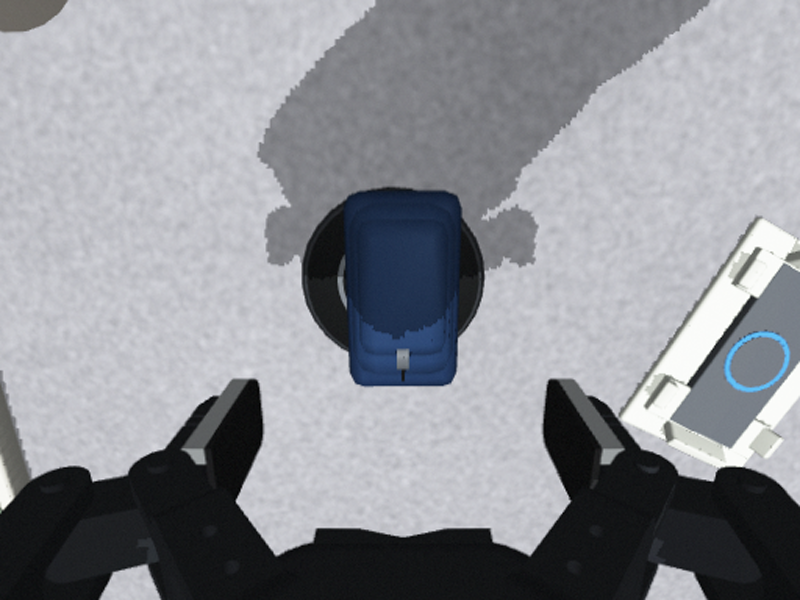

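Emit:
carry_out(rows="0 0 0 35 2 0.5 85;0 0 0 65 2 0.5 85;0 0 0 85 2 0.5 85;0 0 0 99 2 0.5 85;0 0 0 100 2 0.5 85")

```text
t: 18.13
tool_pos: [0.6171, -0.312, 0.029]
orientation: [0.743, 1.569, 2.54]
ft_force: [0.0, -0.5, 0.2]
grip_width: 0.0852
```

Emit:
carry_out(rows="0 0 0 0 0 0 70;0 0 0 0 0 0 65;0 0 0 0 0 0 60;0 0 0 0 0 0 45;0 0 0 0 0 0 40")

```text
t: 18.55
tool_pos: [0.6187, -0.3137, 0.0325]
orientation: [-2.308, 1.567, -0.51]
ft_force: [-1.8, 1.0, 6.7]
grip_width: 0.0564
```

Emit:
carry_out(rows="0 0 0 0 0 0 40;0 0 0 0 0 0 40;0 0 0 0 0 0 40")

```text
t: 18.8
tool_pos: [0.6187, -0.3136, 0.0325]
orientation: [-2.29, 1.567, -0.492]
ft_force: [-0.8, 1.3, 6.9]
grip_width: 0.0562
```

Emit:
carry_out(rows="0 0 0 -5 0 0 40;0 0 0 -15 0 0 40;0 0 0 -30 0 0 40;0 0 0 -50 0 0 40;0 0 0 -70 0 0 40")

```text
t: 19.22
tool_pos: [0.6173, -0.313, 0.1016]
orientation: [1.448, 1.571, -3.038]
ft_force: [-0.9, -0.2, -0.8]
grip_width: 0.0564
```

Emit:
carry_out(rows="0 0 0 0 0 0 40;0 0 0 0 0 0 40;0 0 0 0 0 0 40")

```text
t: 19.47
tool_pos: [0.6172, -0.3129, 0.0999]
orientation: [0.899, 1.571, 2.696]
ft_force: [-0.2, -0.3, -1.9]
grip_width: 0.0568
```

```bash
python3 -c "
from h import *
s=manip.get_state();print(s['t'],s['ft_force'],s['grip_width'],s['joint_velocities'].round(3))
T=pose();print(T.round(4));f=cam('wrist');np.save('w16.npy',f,allow_pickle=True)
crop(f,0,0,512,384,'w16.png');P=cloud(f)
M=f['mount'];Q=(P-f['C'][:3,3])@f['C'][:3,:3]@M[:3,:3].T+M[:3,3]
for v in range(90,340,10): print(v,(Q[v,257]*1000).round(1))
"
```

```text
19.4667 [-0.18062419 -0.32435545 -1.8929371 ] 0.05675541800498166 [ 0.001  0.018 -0.015 -0.002  0.001  0.   ]
[[-3.000e-04 -9.745e-01 -2.243e-01  6.172e-01]
 [ 1.000e-04 -2.243e-01  9.745e-01 -3.129e-01]
 [-1.000e+00  2.000e-04  2.000e-04  9.990e-02]
 [ 0.000e+00  0.000e+00  0.000e+00  1.000e+00]]
w16.png scale 1.5625
90 [100.   76.9  -0.1]
100 [ 1.005e+02  7.010e+01 -1.000e-01]
110 [99.7 63.1 -0.1]
120 [ 1.014e+02  5.590e+01 -1.000e-01]
130 [91.8 49.7 -0.1]
140 [89.3 43.  -0.1]
150 [ 6.4 50.9  0.1]
160 [ 3.  47.1  0.1]
170 [-4.  44.3  0.1]
180 [-6.9 40.8  0.1]
190 [-12.2  38.1   0.1]
200 [-13.1  34.2   0.1]
210 [-13.4  30.    0.1]
220 [-13.3  25.6   0.1]
230 [-13.1  21.    0.1]
240 [-12.9  16.3   0.1]
250 [-11.6  10.9   0.1]
260 [-13.7   7.3   0.1]
270 [-13.9   2.5   0.1]
280 [-12.6  -3.3   0.1]
290 [-13.2  -8.    0.1]
300 [-12.8 -13.7   0.1]
310 [-13.5 -18.5   0.1]
320 [-13.3 -24.2   0.1]
330 [-13.3 -29.9   0. ]
```

View pics/w16.png

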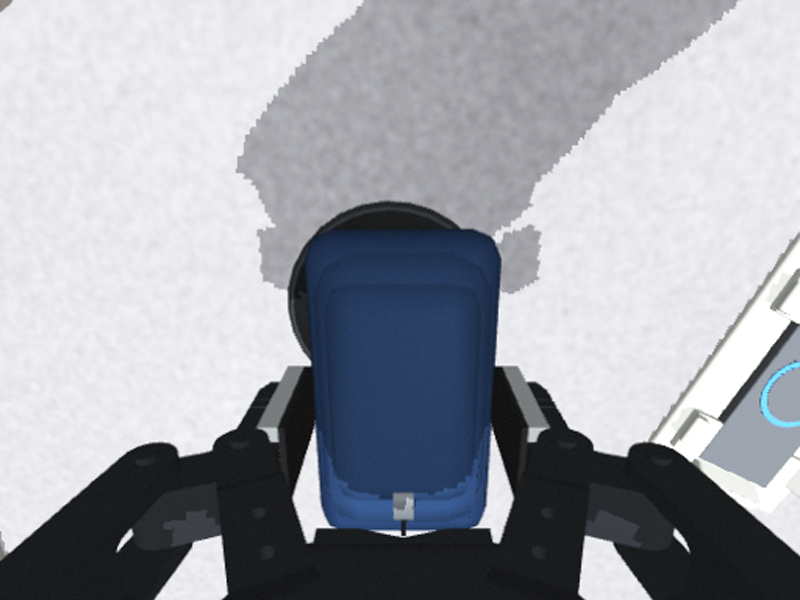

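```bash
python3 -c "
from h import *
f=np.load('w16.npy',allow_pickle=True).item(); M=f['mount']
for x in (.006,.010,.014):
    r=rays(f,[(257.5,146.3)])[0]; d=M[:3,:3]@r;o=M[:3,3]; print(x,((o+d*(x-o[0])/d[0])*1000).round(1))
plan([.6163,-.1045,.10],76.55)"
```

```text
0.006 [ 6.  52.6  0.3]
0.01 [10.  52.   0.3]
0.014 [14.  51.3  0.3]
turn [26.41  0.04 -0.07] shift [ -0.6 -46.1 203. ] len 208.2
```

Emit:
carry_out(rows="5 0 0 0 -9 34 40;10 0 0 0 -17 68 40;15 0 0 0 -25 102 40;20 0 0 0 -33 136 40;25 0 0 0 -40 170 40")

```text
t: 19.93
tool_pos: [0.6174, -0.1367, 0.0988]
orientation: [1.403, 1.569, 2.759]
ft_force: [0.4, -0.3, -0.3]
grip_width: 0.0566
```

```bash
python3 -c "
from h import *
plan([.6163,-.1045,.10],76.55)"
```

```text
turn [ 1.15  0.02 -0.11] shift [-1.1  7.9 31.2] len 32.2
```

Emit:
carry_out(rows="1.2 0 0 0 5 20 40;1.2 0 0 0 7.5 31 40;1.2 0 0 0 7.5 31 40;1.2 0 0 0 7.5 31 40;1.2 0 0 0 7.5 31 40")

```text
t: 20.35
tool_pos: [0.6174, -0.1077, 0.0997]
orientation: [2.775, 1.57, -2.169]
ft_force: [1.4, -0.4, -1.1]
grip_width: 0.0564
```

Emit:
carry_out(rows="0 0 0 0 0 0 40;0 0 0 0 0 0 40")

```text
t: 20.52
tool_pos: [0.6174, -0.1078, 0.0999]
orientation: [-3.078, 1.571, -1.74]
ft_force: [0.8, -0.4, -1.3]
grip_width: 0.0565
```

```bash
python3 -c "
from h import *
s=manip.get_state();print(s['t'],pose()[:3,3],s['joint_velocities'].round(3))
plan([.6163,-.1045,.10],76.55)
f=cam('wrist');t=(616.3,-104.5,-13.45)
overlay(f,[(*t,138,92,0,0)],'w17.png')"
```

```text
20.5167 [ 0.61742991 -0.10782759  0.09986442] [ 0.003 -0.005 -0.002  0.001  0.     0.004]
turn [ 0.14 -0.01  0.  ] shift [-0.1  1.9  3. ] len 3.5
```

View pics/w17.png

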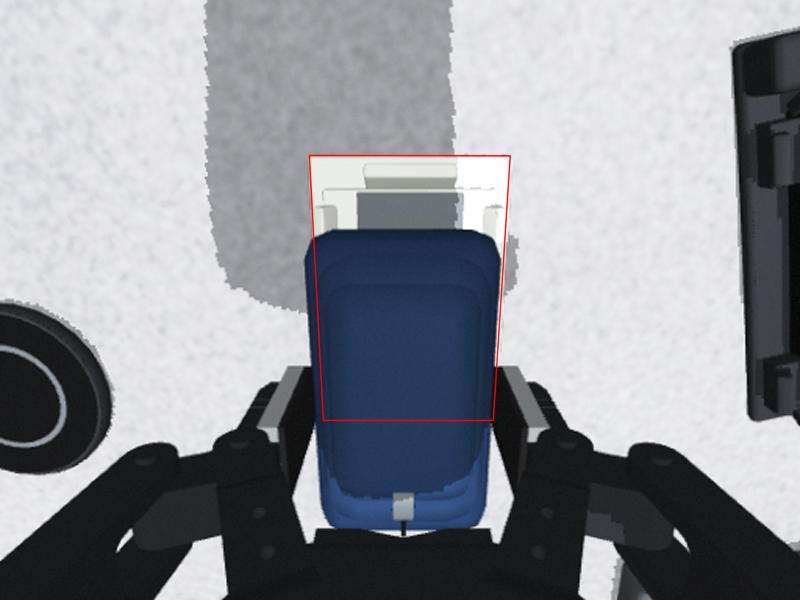

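Tray outline matches. The mouse needs about 3 mm of sideways correction. Lowering.

Emit:
carry_out(rows="0.1 0 0 12 1.9 3 40;0.1 0 0 26 1.9 3 40;0.1 0 0 38 1.9 3 40;0.1 0 0 46 1.9 3 40;0.1 0 0 48 1.9 3 40")

```text
t: 20.98
tool_pos: [0.6154, -0.1034, 0.0506]
orientation: [1.541, 1.569, 2.878]
ft_force: [-0.0, 0.2, -1.8]
grip_width: 0.0567
```

Emit:
carry_out(rows="0 0 0 0 0 0 40;0 0 0 0 0 0 40;0 0 0 0 0 0 40")

```text
t: 21.23
tool_pos: [0.6168, -0.1035, 0.0528]
orientation: [-1.634, 1.57, -0.296]
ft_force: [0.3, -0.2, -0.3]
grip_width: 0.0567
```

```bash
python3 -c "
from h import *
s=manip.get_state();print(s['t'],pose()[:3,3],s['ft_force'])
plan([.6163,-.1045,.0355],76.55)"
```

```text
21.2333 [ 0.61683503 -0.10345708  0.05278827] [ 0.26586275 -0.15416764 -0.32620138]
turn [ 0.11 -0.    0.07] shift [17.3  0.3 -1.1] len 17.3
```

Emit:
carry_out(rows="0 0 0 5 0 -1 40;0 0 0 9 0 -1 40;0 0 0 13 0 -1 40;0 0 0 16 0 -1 40;0 0 0 16 0 -1 40")

```text
t: 21.65
tool_pos: [0.6154, -0.1039, 0.0351]
orientation: [1.525, 1.569, 2.863]
ft_force: [-1.1, -0.5, -1.5]
grip_width: 0.0563
```

Emit:
carry_out(rows="0 0 0 0.5 0 0 40;0 0 0 1 0 0 40;0 0 0 1 0 0 40")

```text
t: 21.9
tool_pos: [0.6161, -0.1042, 0.0351]
orientation: [-1.553, 1.571, -0.215]
ft_force: [0.9, -0.2, -1.6]
grip_width: 0.0565
```

Emit:
carry_out(rows="0 0 0 0.5 0 0 40;0 0 0 1 0 0 40;0 0 0 1 0 0 40")

```text
t: 22.15
tool_pos: [0.6162, -0.1042, 0.0345]
orientation: [-1.718, 1.57, -0.38]
ft_force: [-1.0, 0.4, 4.7]
grip_width: 0.0566
```

Emit:
carry_out(rows="0 0 0 0.3 0 0 40;0 0 0 0 0 0 58;0 0 0 0 0 0 66;0 0 0 0 0 0 74;0 0 0 0 0 0 78")

```text
t: 22.57
tool_pos: [0.6161, -0.1042, 0.034]
orientation: [-1.89, 1.571, -0.552]
ft_force: [0.6, -0.4, 0.2]
grip_width: 0.0779
```

Emit:
carry_out(rows="0 0 0 -20 0 0 80;0 0 0 -50 0 0 80;0 0 0 -90 0 0 80;0 0 0 -130 0 0 85;0 0 0 -170 0 0 85")

```text
t: 22.98
tool_pos: [0.6156, -0.1041, 0.2057]
orientation: [1.555, 1.57, 2.893]
ft_force: [1.7, 0.0, 0.1]
grip_width: 0.0851
```

```bash
python3 -c "
from h import *
print(manip.get_state()['t']); plan([.665,-.19,.25],90)"
```

```text
22.9833
turn [-13.34   0.    -0.02] shift [-44.3 -67.9 -72.2] len 108.6
```

Emit:
carry_out(rows="-4 0 0 -15 -22 -24 85;-8 0 0 -30 -45 -48 85;-13 0 0 -44 -68 -72 85;-13 0 0 -44 -68 -72 85;-13 0 0 -44 -68 -72 85")

```text
t: 23.4
tool_pos: [0.6664, -0.1916, 0.248]
orientation: [-1.958, 1.57, -0.395]
ft_force: [-0.6, 0.4, -0.8]
grip_width: 0.0848
```

Emit:
carry_out(rows="0 0 0 0 0 0 85;0 0 0 0 0 0 85;0 0 0 0 0 0 85")

```text
t: 23.65
tool_pos: [0.6649, -0.1887, 0.2475]
orientation: [1.115, 1.569, 2.68]
ft_force: [0.3, -0.4, -0.5]
grip_width: 0.0848
```

```bash
python3 -c "
from h import *
s=manip.get_state();print(s['t'],pose()[:3,3],s['joint_velocities'].round(3))
f=cam('wrist');np.save('w18.npy',f,allow_pickle=True);P=cloud(f)
for k,zr,b in [('mouse',(.022,.06),(.53,.7,-.18,-.03)),('mousetop',(.044,.06),(.53,.7,-.18,-.03)),('pad',(.006,.013),(.53,.7,-.4,-.24))]: print(k,*rect(P,zr,b))
p=P.reshape(-1,3);m=(p[:,2]>.006)&(p[:,2]<.013)&(abs(p[:,0]-.615)<.08)&(abs(p[:,1]+.315)<.08)
print(cv2.minEnclosingCircle((p[m,:2]*1000).astype(np.float32)),p[m,:2].mean(0), np.percentile(p[m,0],[1,99]),np.percentile(p[m,1],[1,99]))
crop(f,0,0,512,384,'w18.png')"
```

```text
23.65 [ 0.66492606 -0.18873524  0.247529  ] [ 0.001 -0.003  0.005  0.002 -0.001 -0.003]
mouse [ 616.7 -104.2] [103.9  58.5] -13.37 4921 [28.4 43.7 48.7]
mousetop [ 616.7 -104.2] [79.  40.8] -12.32 2424 [44.8 47.4 49. ]
pad [ 617.3 -318.4] [98.1 98. ] 88.8 5680 [ 8.5 10.2 11.6]
((618.0131225585938, -318.5209655761719), 50.18214797973633) [ 0.61631741 -0.31750911] [0.57139321 0.66340149] [-0.36367154 -0.27170173]
w18.png scale 1.5625
```

View pics/w18.png

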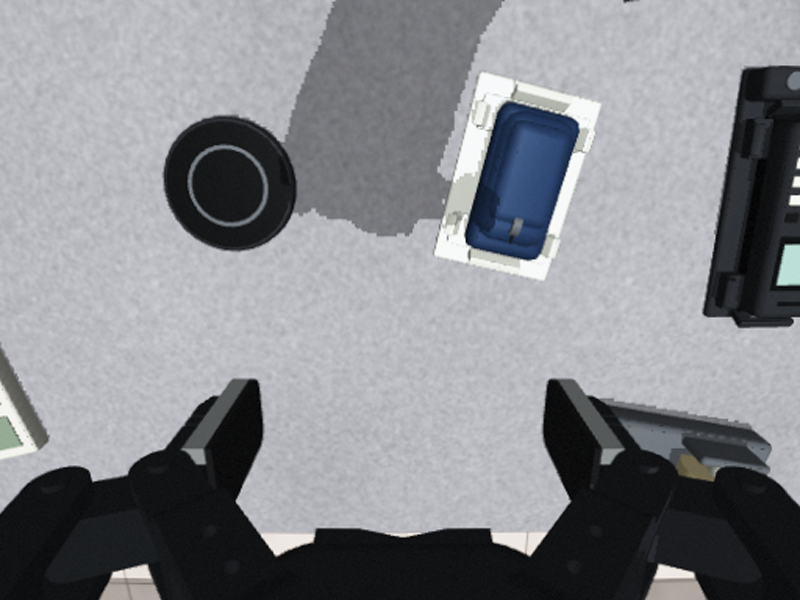

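Mouse seated flat (top ~48 mm, centred in tray). The pad is clear; ring centre at (228,185).

```bash
python3 -c "
from h import *
f=np.load('w18.npy',allow_pickle=True).item()
k=1.5625
for (u,v) in [(228,185.5),(188,185),(268,186),(228,145),(228,226)]: print((onplane(f,[((u+.5)/k-.5,(v+.5)/k-.5)],.010)[0]*1000).round(1))
c=(617.4,-318.3)
overlay(f,[(*c,0,100,100,10,0),(*c,0,60,60,10,0)],'ov18.png',(90,60,200,170))
plan([.4415,.219,.13],70.7)"
```

```text
[ 617.7 -318.3   10. ]
[ 616.9 -348.4   10. ]
[ 618.4 -288.3   10. ]
[ 588.7 -315.2   10. ]
[ 648.  -321.5   10. ]
turn [19.    0.02 -0.06] shift [118.1 225.6 406.6] len 479.7
```

View pics/ov18.png

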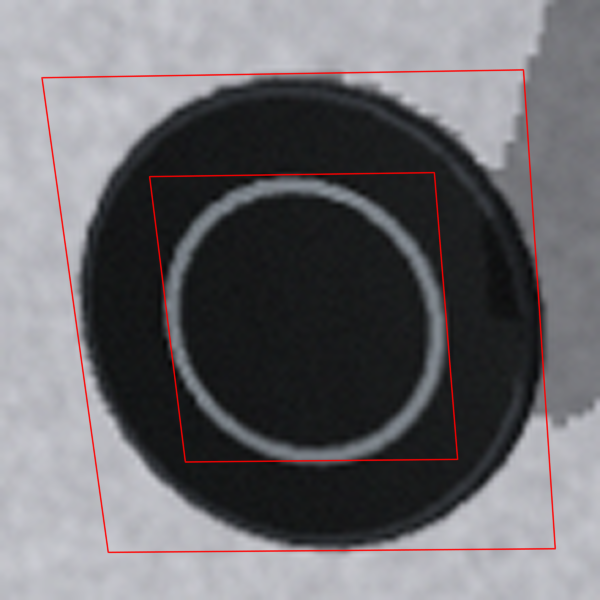

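Emit:
carry_out(rows="4 0 0 0 18 34 85;8 0 0 0 36 68 85;12 0 0 0 54 102 85;16 0 0 10 72 136 85;19 0 0 20 90 168 85")

```text
t: 24.12
tool_pos: [0.5753, -0.0193, 0.2283]
orientation: [-1.233, 1.569, -0.003]
ft_force: [1.0, -0.2, 0.2]
grip_width: 0.0851
```

```bash
python3 -c "
from h import *
print(pose()[:3,3]);plan([.4415,.219,.13],70.7)"
```

```text
[ 0.57531815 -0.01928351  0.22828522]
turn [-0.23  0.03  0.07] shift [ 98.1 205.9 179.8] len 290.4
```

Emit:
carry_out(rows="0 0 0 0 30 26 85;0 0 0 0 60 52 85;0 0 0 10 88 77 85;0 0 0 30 116 101 85;0 0 0 50 140 122 85")

```text
t: 24.53
tool_pos: [0.4833, 0.1422, 0.1782]
orientation: [-0.953, 1.569, 0.281]
ft_force: [1.2, 0.5, 0.2]
grip_width: 0.0849
```

```bash
python3 -c "
from h import *
print(pose()[:3,3]);plan([.4415,.219,.13],70.7)"
```

```text
[0.48331115 0.14224317 0.1782259 ]
turn [0.01 0.07 0.09] shift [48.2 64.9 58.6] len 99.8
```

Emit:
carry_out(rows="0 0 0 10 22 20 85;0 0 0 25 44 40 85;0 0 0 46 63 57 85;0 0 0 46 63 57 85;0 0 0 46 63 57 85")

```text
t: 24.95
tool_pos: [0.4423, 0.2157, 0.1313]
orientation: [2.233, 1.569, -2.814]
ft_force: [0.2, -1.3, 0.6]
grip_width: 0.085
```

Emit:
carry_out(rows="0 0 0 0 0 0 85;0 0 0 0 0 0 85;0 0 0 0 0 0 85")

```text
t: 25.2
tool_pos: [0.4452, 0.2143, 0.1327]
orientation: [-1.026, 1.569, 0.206]
ft_force: [-0.2, -0.2, -0.6]
grip_width: 0.0854
```

```bash
python3 -c "
from h import *
s=manip.get_state();print(s['t'],pose()[:3,3],s['joint_velocities'].round(3))
f=cam('wrist');np.save('w19.npy',f,allow_pickle=True);P=cloud(f)
print(rect(P,(.009,.035),(.38,.5,.15,.3)))
crop(f,0,0,512,384,'w19.png');plan([.4415,.219,.026],70.7)"
```

```text
25.2 [0.44523255 0.21426364 0.13272741] [-0.001  0.001 -0.003 -0.002  0.001  0.001]
(array([441., 219.]), array([60.4, 46.6]), -18.86, 4101, array([18.9, 27.1, 28.7]))
w19.png scale 1.5625
turn [-0.11  0.04  0.06] shift [106.6   5.1   3.2] len 106.8
```

View pics/w19.png

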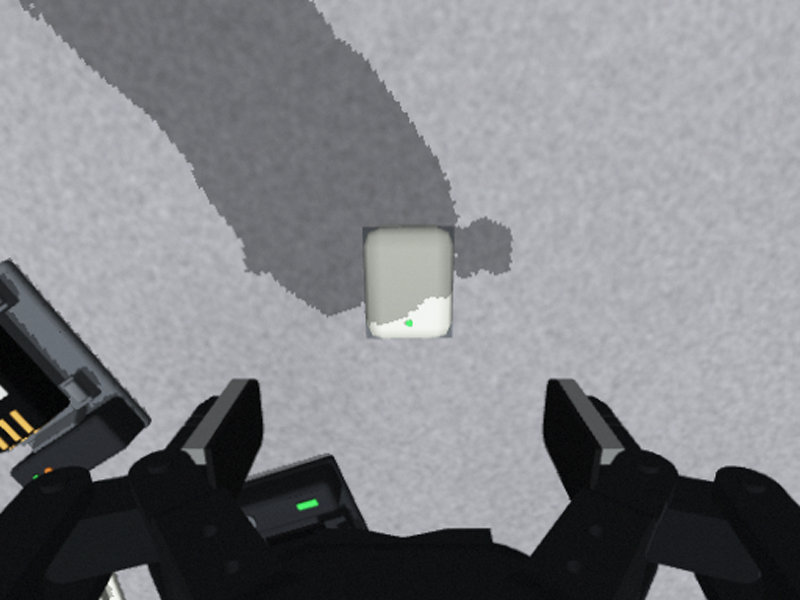

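Emit:
carry_out(rows="0 0 0 35 5 3.2 85;0 0 0 65 5 3.2 85;0 0 0 90 5 3.2 85;0 0 0 105 5 3.2 85;0 0 0 106 5 3.2 85")

```text
t: 25.67
tool_pos: [0.4391, 0.2183, 0.0237]
orientation: [2.239, 1.567, -2.812]
ft_force: [-0.4, -0.5, 0.3]
grip_width: 0.0852
```

Emit:
carry_out(rows="0 0 0 0 0 0 65;0 0 0 0 0 0 58;0 0 0 0 0 0 50;0 0 0 0 0 0 35;0 0 0 0 0 0 35", force=30)

```text
t: 26.08
tool_pos: [0.4418, 0.2197, 0.0275]
orientation: [-0.998, 1.568, 0.236]
ft_force: [-1.0, 0.0, 6.5]
grip_width: 0.045
```

Emit:
carry_out(rows="0 0 0 0 0 0 35;0 0 0 0 0 0 35;0 0 0 0 0 0 35")

```text
t: 26.33
tool_pos: [0.4418, 0.2197, 0.0275]
orientation: [-1.021, 1.568, 0.212]
ft_force: [-1.1, -1.5, 6.7]
grip_width: 0.0454
```

Emit:
carry_out(rows="0 0 0 -10 0 0 35;0 0 0 -30 0 0 35;0 0 0 -60 0 0 35;0 0 0 -90 0 0 35;0 0 0 -110 0 0 35")

```text
t: 26.75
tool_pos: [0.4415, 0.2198, 0.1398]
orientation: [-0.909, 1.567, 0.324]
ft_force: [0.8, 0.2, 0.3]
grip_width: 0.0449
```

Emit:
carry_out(rows="0 0 0 0 0 0 35;0 0 0 0 0 0 35;0 0 0 0 0 0 35")

```text
t: 27.0
tool_pos: [0.4404, 0.2194, 0.1362]
orientation: [-0.878, 1.571, 0.356]
ft_force: [-0.2, -0.5, -1.6]
grip_width: 0.045
```

```bash
python3 -c "
from h import *
s=manip.get_state();print(s['t'],s['ft_force'],s['grip_width'],s['joint_velocities'].round(3))
T=pose();print(T.round(4));f=cam('wrist');np.save('w20.npy',f,allow_pickle=True)
crop(f,0,0,512,384,'w20.png');P=cloud(f)
M=f['mount'];Q=(P-f['C'][:3,3])@f['C'][:3,:3]@M[:3,:3].T+M[:3,3]
for v in range(170,330,8): print(v,(Q[v,257]*1000).round(1))
"
```

```text
27.0 [-0.15306767 -0.45415631 -1.55469812] 0.044978140007482674 [ 0.001  0.021 -0.016 -0.007  0.     0.001]
[[ 2.000e-04 -9.436e-01  3.312e-01  4.404e-01]
 [ 1.000e-04  3.312e-01  9.436e-01  2.194e-01]
 [-1.000e+00 -2.000e-04  1.000e-04  1.362e-01]
 [ 0.000e+00  0.000e+00  0.000e+00  1.000e+00]]
w20.png scale 1.5625
170 [135.7   9.7  -0.5]
178 [135.4   2.5  -0.5]
186 [136.4  -5.2  -0.5]
194 [ 8.2 29.7 -0.3]
202 [ 2.8 27.7 -0.3]
210 [ 1.9 24.1 -0.3]
218 [ 0.5 20.8 -0.3]
226 [-0.4 17.2 -0.3]
234 [ 0.4 12.8 -0.3]
242 [-1.1  9.4 -0.3]
250 [ 0.   4.7 -0.3]
258 [ 0.1  0.4 -0.3]
266 [-0.6 -3.5 -0.3]
274 [-0.3 -8.1 -0.3]
282 [  0.6 -13.2  -0.3]
290 [ -0.5 -17.   -0.3]
298 [  0.1 -22.1  -0.3]
306 [ 135.5 -132.8   -0.6]
314 [ 136.2 -143.2   -0.6]
322 [ 136.3 -153.4   -0.6]
```

View pics/w20.png

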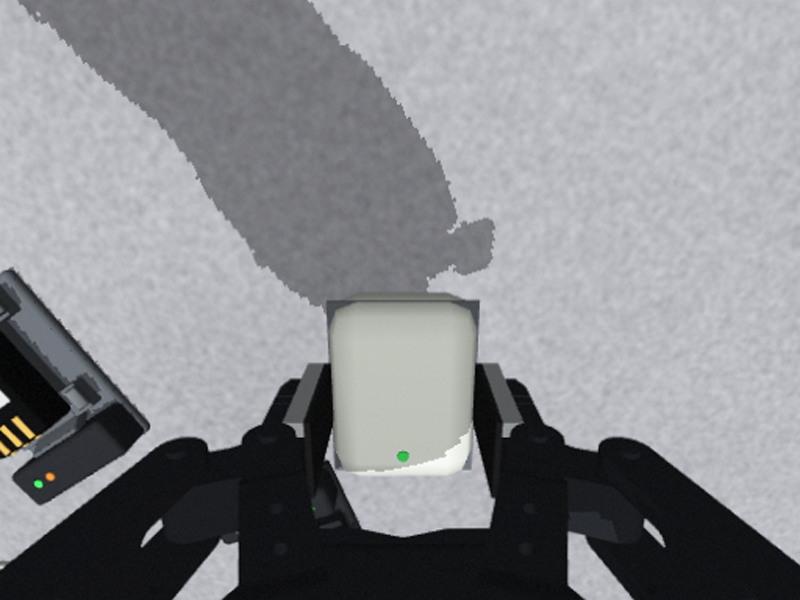

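```bash
python3 -c "
from h import *
plan([.6175,-.3183,.136],80)"
```

```text
turn [-9.34 -0.03 -0.05] shift [-4.000e-01 -3.454e+02 -4.485e+02] len 566.1
```

Emit:
carry_out(rows="-2 0 0 0 -18 -23 35;-4 0 0 0 -40 -52 35;-6 0 0 0 -62 -81 35;-8 0 0 0 -84 -110 35;-9.3 0 0 0 -106 -138 35")

```text
t: 27.47
tool_pos: [0.4943, 0.0525, 0.135]
orientation: [1.71, 1.569, 3.108]
ft_force: [1.2, 0.0, 0.2]
grip_width: 0.0447
```

```bash
python3 -c "
from h import *
print(pose()[:3,3]);plan([.6175,-.3183,.136],80)"
```

```text
[0.49429992 0.05249656 0.13497096]
turn [ 0.09 -0.02 -0.12] shift [  -1.3 -185.2 -344.1] len 390.7
```

Emit:
carry_out(rows="0 0 0 0 -17 -32 35;0 0 0 0 -34 -64 35;0 0 0 0 -51 -96 35;0 0 0 0 -68 -128 35;0 0 0 0 -85 -158 35")

```text
t: 27.88
tool_pos: [0.5505, -0.1181, 0.1348]
orientation: [1.429, 1.568, 2.824]
ft_force: [1.3, 1.3, -0.6]
grip_width: 0.045
```

Emit:
carry_out(rows="0 0 0 0 -17 -32 35;0 0 0 0 -34 -64 35;0 0 0 0 -51 -96 35;0 0 0 0 -66 -128 35;0 0 0 0 -80 -150 35")

```text
t: 28.3
tool_pos: [0.6031, -0.2807, 0.1344]
orientation: [1.48, 1.569, 2.874]
ft_force: [0.6, -0.2, -0.0]
grip_width: 0.045
```

```bash
python3 -c "
from h import *
print(pose()[:3,3]);plan([.6175,-.3183,.136],80)"
```

```text
[ 0.60311251 -0.28068292  0.13435901]
turn [-0.13  0.01 -0.12] shift [ -1.7 -20.8 -34.5] len 40.3
```

Emit:
carry_out(rows="0 0 0 0 -12 -20 35;0 0 0 0 -18 -32 35;0 0 0 0 -18 -32 35;0 0 0 0 -18 -32 35;0 0 0 0 -18 -32 35")

```text
t: 28.72
tool_pos: [0.6152, -0.3115, 0.135]
orientation: [1.057, 1.568, 2.453]
ft_force: [-0.6, 0.4, 0.3]
grip_width: 0.0451
```

Emit:
carry_out(rows="0 0 0 0 0 0 35;0 0 0 0 0 0 35;0 0 0 0 0 0 35")

```text
t: 28.97
tool_pos: [0.6159, -0.3118, 0.1362]
orientation: [-1.963, 1.571, -0.567]
ft_force: [0.1, 1.2, -0.7]
grip_width: 0.045
```

```bash
python3 -c "
from h import *
s=manip.get_state();print(s['t'],s['joint_velocities'].round(3),pose()[:3,3]);plan([.6175,-.3183,.041],80)"
```

```text
28.9667 [-0.003  0.001  0.005  0.001  0.    -0.   ] [ 0.61591603 -0.31177247  0.13624416]
turn [ 0.01 -0.    0.  ] shift [95.2 -2.7 -6.2] len 95.5
```

Emit:
carry_out(rows="0 0 0 25 -2.7 -6 35;0 0 0 50 -2.7 -6 35;0 0 0 70 -2.7 -6 35;0 0 0 80 -2.7 -6 35;0 0 0 80 -2.7 -6 35")

```text
t: 29.38
tool_pos: [0.6161, -0.3177, 0.0536]
orientation: [1.16, 1.567, 2.556]
ft_force: [-0.0, 0.2, -0.2]
grip_width: 0.045
```

Emit:
carry_out(rows="0 0 0 0 0 0 35;0 0 0 0 0 0 35;0 0 0 0 0 0 35")

```text
t: 29.63
tool_pos: [0.6185, -0.3195, 0.0578]
orientation: [-1.982, 1.568, -0.586]
ft_force: [0.7, 0.5, -1.3]
grip_width: 0.045
```

```bash
python3 -c "
from h import *
s=manip.get_state();print(s['t'],s['ft_force'],pose()[:3,3]);plan([.6175,-.3183,.039],80)
f=cam('wrist');crop(f,0,0,512,384,'w21.png')"
```

```text
29.6333 [ 0.67490676  0.53558812 -1.34329988] [ 0.61848849 -0.31947672  0.05778017]
turn [-0.03 -0.06  0.14] shift [18.8  1.2  1. ] len 18.8
w21.png scale 1.5625
```

View pics/w21.png

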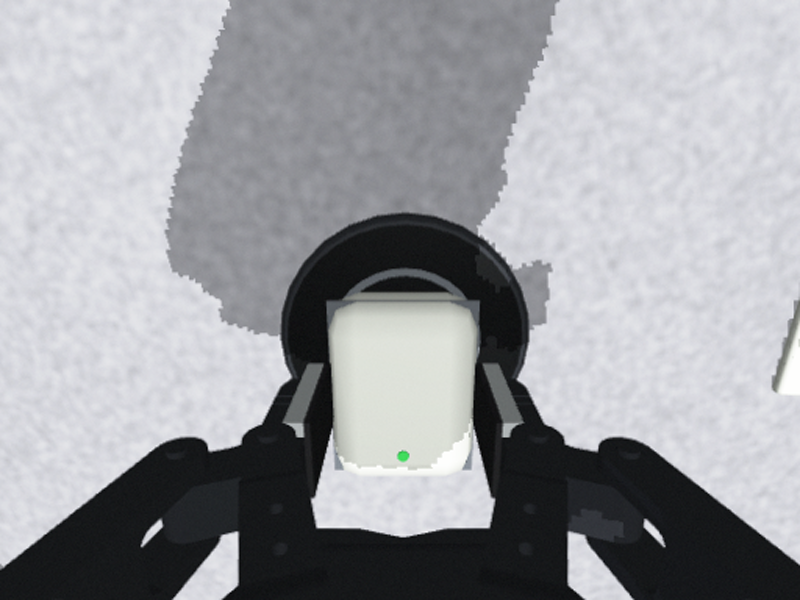

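Emit:
carry_out(rows="0 0 0 5 1 0.7 35;0 0 0 10 1 0.7 35;0 0 0 14 1 0.7 35;0 0 0 17 1 0.7 35;0 0 0 17 1 0.7 35")

```text
t: 30.1
tool_pos: [0.6161, -0.3178, 0.0379]
orientation: [1.194, 1.569, 2.589]
ft_force: [-0.4, 0.5, -1.1]
grip_width: 0.0449
```

Emit:
carry_out(rows="0 0 0 0.5 0 0 35;0 0 0 1 0 0 35;0 0 0 1 0 0 35")

```text
t: 30.35
tool_pos: [0.6167, -0.3182, 0.038]
orientation: [-2.154, 1.571, -0.758]
ft_force: [0.1, -0.2, -0.6]
grip_width: 0.045
```

Emit:
carry_out(rows="0 0 0 0.5 0 0 35;0 0 0 1 0 0 35;0 0 0 1 0 0 35")

```text
t: 30.6
tool_pos: [0.6168, -0.3182, 0.0376]
orientation: [-1.951, 1.57, -0.556]
ft_force: [-1.8, 1.1, 3.9]
grip_width: 0.0451
```

Contact at 37.6 mm as predicted; releasing.

Emit:
carry_out(rows="0 0 0 0 0 0 45;0 0 0 0 0 0 50;0 0 0 0 0 0 60;0 0 0 0 0 0 70;0 0 0 0 0 0 80")

```text
t: 31.02
tool_pos: [0.6166, -0.3181, 0.0368]
orientation: [1.26, 1.571, 2.656]
ft_force: [0.2, -0.2, 0.1]
grip_width: 0.0796
```

Emit:
carry_out(rows="0 0 0 -20 0 0 80;0 0 0 -50 0 0 80;0 0 0 -90 0 0 80;0 0 0 -130 0 0 85;0 0 0 -170 0 0 85")

```text
t: 31.43
tool_pos: [0.6163, -0.3178, 0.2086]
orientation: [1.148, 1.57, 2.543]
ft_force: [0.4, 0.0, -0.8]
grip_width: 0.0854
```

Emit:
carry_out(rows="0 0 0 -30 0 30 85;0 0 0 -60 20 60 85;0 0 0 -80 20 90 85;0 0 0 -80 20 110 85;0 0 0 -80 20 110 85")

```text
t: 31.85
tool_pos: [0.6173, -0.2027, 0.2894]
orientation: [-1.498, 1.567, -0.099]
ft_force: [0.1, 0.7, 0.8]
grip_width: 0.0851
```

Emit:
carry_out(rows="0 0 0 0 0 0 85;0 0 0 0 0 0 85;0 0 0 0 0 0 85")

```text
t: 32.1
tool_pos: [0.6157, -0.2072, 0.2861]
orientation: [1.497, 1.569, 2.892]
ft_force: [1.4, -0.4, -0.5]
grip_width: 0.0851
```

```bash
python3 -c "
from h import *
s=manip.get_state();print(s['t'],pose()[:3,3],s['joint_velocities'].round(3))
f=cam('wrist');np.save('w22.npy',f,allow_pickle=True);P=cloud(f)
for k,zr,b in [('case',(.02,.06),(.53,.7,-.4,-.24)),('casetop',(.034,.05),(.53,.7,-.4,-.24)),('mouse',(.022,.06),(.53,.7,-.18,-.03)),('batt',(.037,.047),(.36,.47,-.06,.04))]: print(k,*rect(P,zr,b))
crop(f,0,0,512,384,'w22.png')
g=cam('top');crop(g,60,60,460,300,'top22.png',2)"
```

```text
32.1 [ 0.6157316  -0.20722274  0.286072  ] [-0.007  0.002  0.001  0.001  0.001  0.001]
case [ 616.2 -318.4] [60.5 47.4] -10.13 1718 [28.2 36.9 38.9]
casetop [ 616.1 -317.9] [56.3 42.7] -9.74 1377 [34.8 37.3 38.9]
mouse [ 612.1 -102.9] [113.5  58.8] -13.77 3751 [28.2 43.5 48.8]Traceback (most recent call last):
  File "<string>", line 5, in <module>
    for k,zr,b in [('case',(.02,.06),(.53,.7,-.4,-.24)),('casetop',(.034,.05),(.53,.7,-.4,-.24)),('mouse',(.022,.06),(.53,.7,-.18,-.03)),('batt',(.037,.047),(.36,.47,-.06,.04))]: print(k,*rect(P,zr,b))
                                                                                                                                                                                            ~~~~^^^^^^^^
  File "h.py", line 45, in rect
    return np.round(c,1),np.round(s,1),round(a,2),int(m.sum()),np.round(np.percentile(p[m,2]*1000,[5,50,95]),1)
                                                                        ~~~~~~~~~~~~~^^^^^^^^^^^^^^^^^^^^^^^
    return _quantile_unchecked(
        a, q, axis, out, overwrite_input, method, keepdims, weights)
    return _ureduce(a,
                    func=_quantile_ureduce_func,
    ...<5 lines>...
                    overwrite_input=overwrite_input,
                    method=method)
    r = func(a, **kwargs)
    result = _quantile(arr,
                       quantiles=q,
    ...<2 lines>...
                       out=out,
                       weights=wgt)
    slices_having_nans = np.isnan(arr[-1, ...])
                                  ~~~^^^^^^^^^
IndexError: index -1 is out of bounds for axis 0 with size 0
```

```bash
python3 -c "
from h import *
plan([.5,0.04,.27],90)"
```

```text
turn [-10.11   0.02  -0.08] shift [ 16.3 157.3 223.2] len 273.5
```

Emit:
carry_out(rows="-3 0 0 5 22 31 85;-6 0 0 10 44 62 85;-10 0 0 16 66 93 85;-10 0 0 16 88 124 85;-10 0 0 16 110 155 85")

```text
t: 32.57
tool_pos: [0.5334, -0.034, 0.27]
orientation: [1.414, 1.569, 2.982]
ft_force: [-0.5, 0.5, 0.1]
grip_width: 0.0851
```

Emit:
carry_out(rows="0 0 0 0 20 30 85;0 0 0 0 30 60 85;0 0 0 0 30 60 85;0 0 0 0 30 60 85;0 0 0 0 30 60 85")

```text
t: 32.98
tool_pos: [0.5052, 0.0248, 0.2709]
orientation: [-3.072, 1.57, -1.502]
ft_force: [0.1, -0.6, -0.1]
grip_width: 0.0849
```

```bash
python3 -c "
from h import *
s=manip.get_state();print(s['t'],pose()[:3,3],s['joint_velocities'].round(3))
f=cam('wrist');np.save('w23.npy',f,allow_pickle=True);P=cloud(f)
crop(f,0,0,512,384,'w23.png')
g=cam('top');crop(g,60,60,460,300,'top22.png',2)
print(rect(P,(.037,.047),(.36,.47,-.06,.04)))
a=np.radians(13.3);l=np.array([np.cos(a),np.sin(a)]);q=P.reshape(-1,3);d=(q[:,:2]-[.4121,-.0146]);u=d@l;v=d@[-l[1],l[0]]
for c in range(-36,37,6):
  m=(abs(u*1000-c)<3)&(abs(v)<.015)&(q[:,2]>.03);print(c,m.sum(),np.median(q[m,2])*1000)
"
```

```text
32.9833 [0.50522441 0.02482553 0.27087087] [-0.016  0.011  0.008 -0.    -0.001  0.001]
w23.png scale 1.5625
top22.png scale 2
(array([412.1, -14.6]), array([76.8, 40.2]), 13.48, 2641, array([40.2, 42.2, 43.6]))
-36 133 41.566488293043655
-30 167 42.60642982498264
-24 165 42.51873331567829
-18 168 42.34930549489299
-12 162 42.34256430084016
-6 160 42.41290747228202
0 155 42.60130745099716
6 158 42.487836879455784
12 158 42.5285900785741
18 150 41.96049422981596
24 148 42.0400161593589
30 149 42.32690023102514
36 128 41.90831730673503
```

View pics/w23.png

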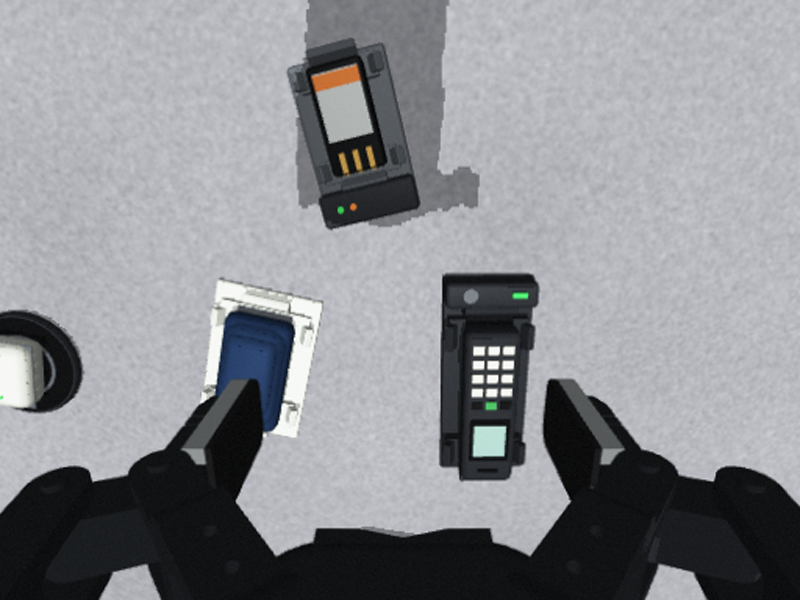

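View pics/top22.png

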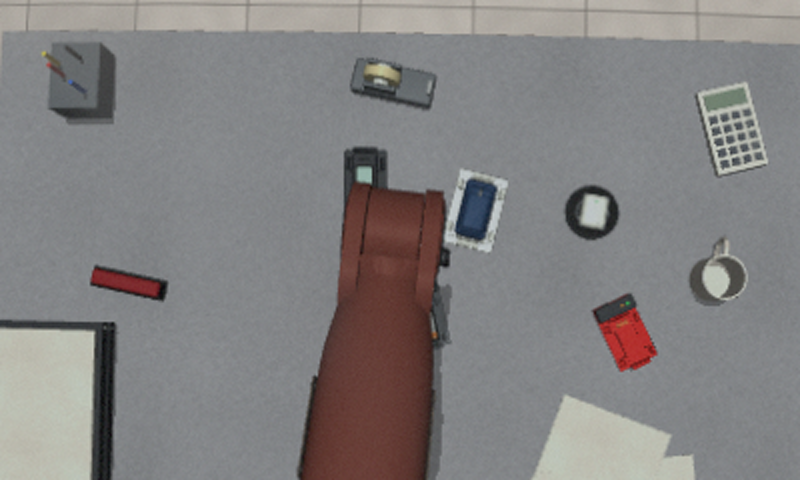

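Wrist view: the battery is in the grey charger (345,115), level this time, with its strips at the contacts. The mouse is in the tray (255,370), the handset in the cradle (490,390) and the case on the pad. Overhead view: the mug (718,278) and stapler (130,283) haven't moved, and the gripper is clear. Handing in.

```bash
python3 -c "
from cell import manip
print(manip.get_state()['t']);print(manip.finish_job())"
```

```text
33.0833
the job is handed in; nothing more can be done
None
```

All four devices are on their chargers, placed in the order you listed: handset, battery, mouse, case. I handed the job in at 33.1 s. Each one was lowered to light contact (about 4 to 11 N) before the gripper let go.

What the last checks showed:
- **Handset:** its top is at 42 mm, as it should be when seated. It is centred within about 1 mm, with the keys at the console end.
- **Battery:** its top is at 42.2 mm, and the brass strips sit at the grey charger's contacts. The first look after release suggested a tilt of about 0.5 mm, while a second look from another spot showed it nearly level, so I took that as depth noise.
- **Mouse:** its top is at about 48 mm, and it is within about 0.5 mm of the tray's centre. A later reading put the centre 4 mm off, but a finger was covering part of the tray then, so I relied on the clear view.
- **Earphone case:** it lies flat, with its top at about 38 mm, about 1.3 mm from the pad's centre.
- **Mug and stapler:** the overhead picture shows no sign that either moved.

The fingertips reached further down than I expected when closing. They pressed on the desk or pad with about 7 to 9 N during each pickup, well under the 40 N limit.

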